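Shaken sample bottles to the weighing rack, in run order

ROBOT

A 7-joint arm with a two-finger parallel gripper is mounted at the origin on the work surface; the furniture and walls round the work are solid. World frame = base frame: x ahead of the robot, y to its left, z up, the work surface at z = 0. Lengths are in mm, angles in rad, forces in N, time in s.
With the tool pointing down it reaches from about 400 to 875 mm from the base axis. Payload 4.4 kg.
Tool frame: the origin (TCP) lies at the very end of the fingers, on their centre line; the grasp point (between the pads) lies ctrl.grip_depth behind it (ctrl.grip_depth is the distance from the TCP to the grasp point, in mm); y points along the fingers, x is the direction in which the jaws open and shut, and the axes are right-handed (so a half turn about y gives the same grasp; the last joint's range is limited). The gripper opens to 85 mm and grips with 20 to 120 N. Pads are 22 mm wide; open, the fingers measure 114 mm over their backs; the gripper's body (76 mm by 85 mm) begins 54 mm behind the grasp point. The pads swing forward as they close: fully open they stand 13 mm farther back than shut.
Start: joints at [-1.349, 0.628, 0.038, 1.517, -0.027, 0.996, -0.02], TCP at [184.473, 623.288, 201.213] pointing down, gripper open.
Joint ranges: [-3.06, 3.06], [-0.37, 2.12], [-1.25, 1.32], [0.18, 2.47], [-1.1, 4.24], [0.23, 1.98], [-2.94, 2.94]. Speed limits (rad/s): [2.57, 2.57, 3.14, 3.14, 3.14, 3.14, 3.14].

INTERFACE

Orientations are given as [roll, pitch, yaw] about the fixed x, y, z axes, in that order (R = Rz(yaw) Ry(pitch) Rx(roll)).
In Python, from cell import ctrl gives the robot as it stands.
- The arm moves only by the tool apply_moves, never from a script. Its argument "motion" is a list of rows, each a list of 5 numbers: the shift along the tool's x, y, z in cm, then the turn about the tool's y in rad, then the finger opening in cm, from 0 to 8.54. In form: [[tx, ty, tz, roll, hand], ...]. A call has 1 to 20 rows; each row is the pose to reach, as a shift and turn from the pose commanded when the call began, along the tool's axes at that moment; what a row does not reach only later rows make up. A row lasts 1/8 s, in which the tool goes at most 62.5 mm and 10.7 degrees, less where a joint would pass 70% of its speed; a pose out of reach is approached as far as the arm can. A call with a gripper value outside its range is refused whole. The fingers move at their own pace and stop on an object; the grip force is fixed at half the most. Time passes only in rows, so rows that repeat a pose let the fingers close. It gives the time, the measured TCP pose, the force and the opening at its end, in the units of the state.
- ctrl.read_state(): the state, without advancing time (a new reading comes with each control period).
- ctrl.get_image(name): name is "scene" or "top" or "wrist"; returns a dict with "image" (480x640x3 uint8, red, green, blue), "vfov" (degrees; the focal length in pixels is half the picture's height over the tangent of half this angle, whatever the lens; pixels are square), "cx", "cy" (the principal point, pixels), "extrinsics" (4x4, takes a point from world to camera coordinates); the wrist camera has in their place "tool_from_camera" (4x4, takes a point from camera to tool coordinates, whose origin is the TCP and whose axes are the tool frame's). Camera axes: x right, y up, looking along -z (the intrinsics and any distortion apply to the point x, -y, -z); pixel columns grow to the right and rows downward; lengths in mm; the calibration is good to about 2 mm. The wrist camera is an equidistant fisheye: a pixel r from the principal point sees the ray r / f radians off the axis. A picture is of the moment at which its call begins: read the wrist's pose just before it. There is no depth.
- ctrl.finish_job(): hands the job in, once; it reports no verdict.
Trained networks look in a picture, given as the dict that the camera call returned (one of the last four; its "shot" number tells which), for a name from the list of things; names that differ only in an ending like _2 or _b are one class to them, and where a whole thing is asked for, a point or a joint stands for the part that bears it (a point fixed in the world has none). Each returns a list of dicts, best first, with "confidence" (0 to 1); they miss things now and then, are a little off and sometimes report something else, mostly with a low value. They report only what shows in the picture. A call takes as long as a camera call. They do not tell look-alikes from the thing itself.
- ctrl.search_frame(picture, query): "location" ([x, y, z] in mm, in world coordinates, good to about 4 mm: the middle of the surface that is visible of it).
- ctrl.mark_of(picture, query): "location" ([x, y, z] in mm, in world coordinates, good to about 4 mm: a listed point, or the origin of a listed thing).
The state is a dict: "clock": time; "qpos": joint angles; "qd": joint speeds; "tau": joint torques, N m; "eef_pos": TCP position; "tool_rot": TCP orientation; "force": force on the tool from outside, world axes, zero at the start; "torque": the same for the moment, N m; "width": finger opening in mm.
Only numpy, scipy, OpenCV 4.12 (cv2) and the standard library are available. Lean on these libraries where they do the work, as an engineer would, in place of code of your own. Each camera call takes 0.05 s, during which the arm holds its last target.

TASK

The shaker has finished: move the four bottles from its row of cups into the empty wire rack beside it, one bottle to a place, in the same order, so that the bottle nearest you on the shaker (its front end) ends in the place nearest you in the rack, and so on to the far end. They are glass: keep them upright, set each down gently without dropping it, and leave them standing free.

Things in the scene. Friction and masses are not known exactly. Their poses are not given: they have to be found in the camera images.
- large_mid (a point): large amber wide-mouth sample bottle with a black screw cap: body 61 mm across up to 90 mm, cap 55 mm across, 110 mm high, upright and loose, about 0.1 kg; it starts in its own cup on the shaker. This point is on its axis, half-way up (55 mm above its underside); z is the bottle's axis, up.
- medium_mid (a point): middle-sized clear wide-mouth sample bottle with a black screw cap: body 49 mm across up to 70 mm, cap 43 mm across, 90 mm high, upright and loose, about 0.1 kg; it starts in its own cup on the shaker. This point is on its axis, half-way up (45 mm above its underside); z is the bottle's axis, up.
- small_mid (a point): small clear wide-mouth sample bottle with a black screw cap: body 43 mm across up to 58 mm, cap 37 mm across, 78 mm high, upright and loose, about 0.1 kg; it starts in its own cup on the shaker. This point is on its axis, half-way up (39 mm above its underside); z is the bottle's axis, up.
- dropper_mid (a point): slim brown dropper bottle: body 33 mm across, straight up to about 55 mm, then a 24 mm black collar and a thin black rubber bulb, 102 mm high, upright and loose, about 0.1 kg; it starts in its own cup on the shaker. This point is on its axis, half-way up (51 mm above its underside); z is the bottle's axis, up.
- cup_large: grey round holder cup fixed on the shaker's deck, the one in which the large bottle starts: bore 67 mm, rim 28 mm above the origin, bottle stands 5 mm above the origin. Origin: centre of its underside, on the deck. It never moves in a run.
- cup_medium: grey round holder cup fixed on the shaker's deck, the one in which the medium bottle starts: bore 55 mm, rim 28 mm above the origin, bottle stands 5 mm above the origin. Origin: centre of its underside, on the deck. It never moves in a run.
- cup_small: grey round holder cup fixed on the shaker's deck, the one in which the small bottle starts: bore 49 mm, rim 28 mm above the origin, bottle stands 5 mm above the origin. Origin: centre of its underside, on the deck. It never moves in a run.
- cup_dropper: grey round holder cup fixed on the shaker's deck, the one in which the dropper bottle starts: bore 39 mm, rim 28 mm above the origin, bottle stands 5 mm above the origin. Origin: centre of its underside, on the deck. It never moves in a run.
- shaker: low white bench shaker, 306 x 104 mm, deck 58 mm above the bench, at rest, fixed, left or right of the rack. Its short front face (knob, dark display) looks to the robot. Origin: centre of its underside; x along the row, away from the robot; y left; z up. The cups stand in one row at x = -108, -36, +36, +108 mm; which cup, with its bottle, is where differs from run to run.
- rack: empty low steel wire rack, fixed, four equal square places in one row. Origin: centre of its underside on the bench; x along the row, away from the robot; y left; z up. Centres of the places at x = -114, -38, +38, +114 mm, y = 0; each 72 mm square inside; floor, where a bottle stands, 4 mm above the bench; top wires at 30 mm; carrying loops at both ends to 38 mm.
There are look-alikes about, which are no part of the job. What is shaped like the part that bears small_mid but blue or green is not meant.

How it is judged (in metres and radians):
At the end, for the whole second after the job is handed in: Each bottle stands upright (within 0.15 rad) and at rest on the floor of the rack (underside within 8 mm of it), within 30 mm along and across of the centre of the place whose number, counted from the end nearest the robot, is that of its cup on the shaker (y of large_mid in the frame of rack between -0.03 and 0.03 m and z of large_mid in the frame of rack between 0.051 and 0.067 m and angle between each of large_mid, medium_mid, small_mid, dropper_mid's own z axis and vertical below 0.15 rad and linear speed of each of bottle_large, bottle_medium, bottle_small, bottle_dropper below 0.02 m/s and ((x of cup_large in the frame of shaker between -0.138 and -0.078 m and x of large_mid in the frame of rack between -0.144 and -0.084 m) or (x of cup_large in the frame of shaker between -0.066 and -0.006 m and x of large_mid in the frame of rack between -0.068 and -0.008 m) or (x of cup_large in the frame of shaker between 0.006 and 0.066 m and x of large_mid in the frame of rack between 0.008 and 0.068 m) or (x of cup_large in the frame of shaker between 0.078 and 0.138 m and x of large_mid in the frame of rack between 0.084 and 0.144 m)) and y of medium_mid in the frame of rack between -0.03 and 0.03 m and z of medium_mid in the frame of rack between 0.041 and 0.057 m and ((x of cup_medium in the frame of shaker between -0.138 and -0.078 m and x of medium_mid in the frame of rack between -0.144 and -0.084 m) or (x of cup_medium in the frame of shaker between -0.066 and -0.006 m and x of medium_mid in the frame of rack between -0.068 and -0.008 m) or (x of cup_medium in the frame of shaker between 0.006 and 0.066 m and x of medium_mid in the frame of rack between 0.008 and 0.068 m) or (x of cup_medium in the frame of shaker between 0.078 and 0.138 m and x of medium_mid in the frame of rack between 0.084 and 0.144 m)) and y of small_mid in the frame of rack between -0.03 and 0.03 m and z of small_mid in the frame of rack between 0.035 and 0.051 m and ((x of cup_small in the frame of shaker between -0.138 and -0.078 m and x of small_mid in the frame of rack between -0.144 and -0.084 m) or (x of cup_small in the frame of shaker between -0.066 and -0.006 m and x of small_mid in the frame of rack between -0.068 and -0.008 m) or (x of cup_small in the frame of shaker between 0.006 and 0.066 m and x of small_mid in the frame of rack between 0.008 and 0.068 m) or (x of cup_small in the frame of shaker between 0.078 and 0.138 m and x of small_mid in the frame of rack between 0.084 and 0.144 m)) and y of dropper_mid in the frame of rack between -0.03 and 0.03 m and z of dropper_mid in the frame of rack between 0.047 and 0.063 m and ((x of cup_dropper in the frame of shaker between -0.138 and -0.078 m and x of dropper_mid in the frame of rack between -0.144 and -0.084 m) or (x of cup_dropper in the frame of shaker between -0.066 and -0.006 m and x of dropper_mid in the frame of rack between -0.068 and -0.008 m) or (x of cup_dropper in the frame of shaker between 0.006 and 0.066 m and x of dropper_mid in the frame of rack between 0.008 and 0.068 m) or (x of cup_dropper in the frame of shaker between 0.078 and 0.138 m and x of dropper_mid in the frame of rack between 0.084 and 0.144 m))); the robot touches nothing.
It fails at once if a bottle is tipped more than 0.6 rad (angle between any of large_mid, medium_mid, small_mid, dropper_mid's own z axis and vertical above 0.6 rad).
It fails at once if a bottle is dropped (falls freely, out of the fingers, at more than 0.7 m/s, as from over 25 mm) ((contact force between bottle_large and anything else below 0.02 N and linear speed of bottle_large above 0.7 m/s) or (contact force between bottle_medium and anything else below 0.02 N and linear speed of bottle_medium above 0.7 m/s) or (contact force between bottle_small and anything else below 0.02 N and linear speed of bottle_small above 0.7 m/s) or (contact force between bottle_dropper and anything else below 0.02 N and linear speed of bottle_dropper above 0.7 m/s)).
It also fails if it takes over 99 s, if anything falls off the work surface, if the arm or the gripper's body presses on something with over 40 N, if the wrist force passes 120 N, or if a joint passes its speed limit or range.

## Working session

There is one attempt and no reset: what is moved stays moved. The work goes in short steps, Python scripts to look and compute and a tool call to move; the robot and the scene stay as the last step left them, time stands still between calls to the robot, and variables do not carry over. Pictures are saved under pics/ and viewed, and the job is handed in when it is done.

Besides the shell and the picture viewer there is one more tool, called after "Call:" as name(argument=value, ...), one argument or row to a line, values as JSON. apply_moves: Moves the arm, as the interface text tells. Its arguments: {"type":"object","properties":{"motion":{"type":"array","items":{"type":"array","items":{"type":"number"}}}},"required":["motion"]}

```bash
ls; mkdir -p pics
python3 - <<'E'
from cell import ctrl
import cv2
s=ctrl.read_state(); print(s); print(ctrl.grip_depth)
for n in ["scene","top","wrist"]:
    p=ctrl.get_image(n); cv2.imwrite(f"pics/a_{n}.png",p["image"][:,:,::-1])
    print(n,p["vfov"],p["cx"],p["cy"],p.get("extrinsics",p.get("tool_from_camera")))
    for q in ["large_mid","medium_mid","small_mid","dropper_mid","shaker","rack","cup_large","cup_medium","cup_small","cup_dropper"]:
        print(q,[([round(v) for v in d["location"]],round(d["confidence"],2)) for d in ctrl.mark_of(p,q)])
print(ctrl.read_state()["clock"])
E
```

```text
pics
{'clock': 0.0, 'qpos': array([-1.34880448,  0.62932518,  0.03844132,  1.51838355, -0.02699611,
        0.99630232, -0.02000689]), 'qd': array([ 7.05897877e-04,  6.47558749e-05,  5.40316478e-04,  8.69689188e-04,
       -2.08917962e-04, -2.21287074e-03, -6.67891868e-04]), 'tau': array([ 1.04304838e-04, -5.63384521e+01,  1.22582238e+00, -1.93446565e+01,
        1.08703226e-02,  1.01466884e-02,  7.50780345e-06]), 'eef_pos': array([184.27124604, 622.61308293, 200.29774194]), 'tool_rot': array([-1.57082362,  0.00190021,  1.28299985]), 'force': array([-0.02594997,  0.3595477 ,  0.8956993 ]), 'torque': array([ 0.0333838 , -0.00601905,  0.01699545]), 'width': 85.16720357734576}
18.700000000000003
scene 47.36501883626351 317.3181930246811 242.69485504961406 [[ 8.02862347e-01 -5.96153592e-01  3.59802430e-03 -3.45560976e+02]
 [ 4.34931341e-01  5.89844679e-01  6.80380763e-01 -3.67989000e+02]
 [-4.07733712e-01 -5.44687203e-01  7.32849965e-01 -6.39864986e+02]
 [ 0.00000000e+00  0.00000000e+00  0.00000000e+00  1.00000000e+00]]
large_mid [([588, 226, 116], 0.78)]
medium_mid [([518, 220, 110], 0.
[... 1021 characters left out ...]
 0.58)]
cup_large [([587, 228, 60], 0.6)]
cup_medium [([515, 219, 59], 0.88)]
cup_small [([446, 202, 63], 0.74), ([586, 228, 116], 0.31)]
cup_dropper [([656, 245, 62], 0.85)]
wrist 65.70646984690485 318.9100499791758 246.18887366519553 [[ 9.99999909e-01  1.09657104e-04  4.11948922e-04  1.71014079e-01]
 [ 3.59579980e-04  3.02073910e-01 -9.53284440e-01 -1.74165860e+02]
 [-2.28973433e-04  9.53284502e-01  3.02073843e-01  7.74042429e+01]
 [ 0.00000000e+00  0.00000000e+00  0.00000000e+00  1.00000000e+00]]
large_mid [([556, 229, 4], 0.24)]
medium_mid []
small_mid []
dropper_mid []
shaker [([556, 229, 2], 0.91)]
rack []
cup_large []
cup_medium []
cup_small []
cup_dropper [([552, 226, 3], 0.53)]
1.65
```

View images.

View pics/a_scene.png

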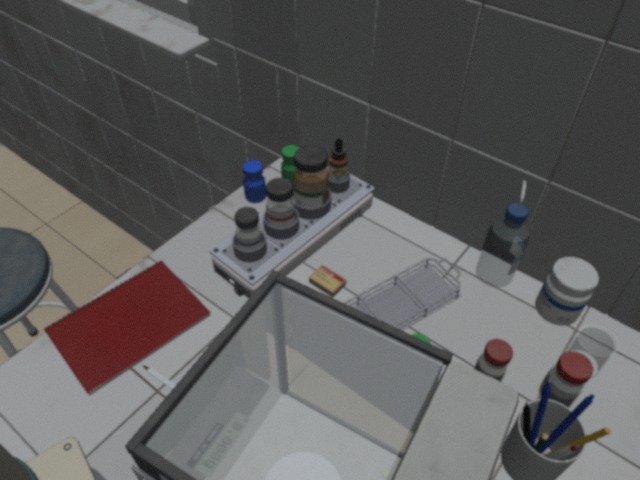

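View pics/a_top.png

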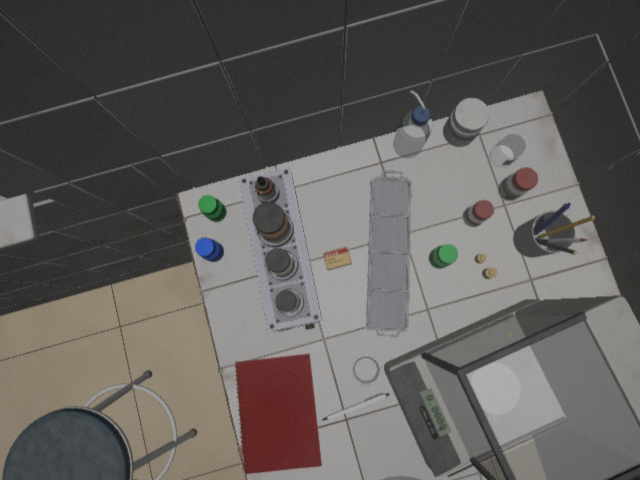

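View pics/a_wrist.png

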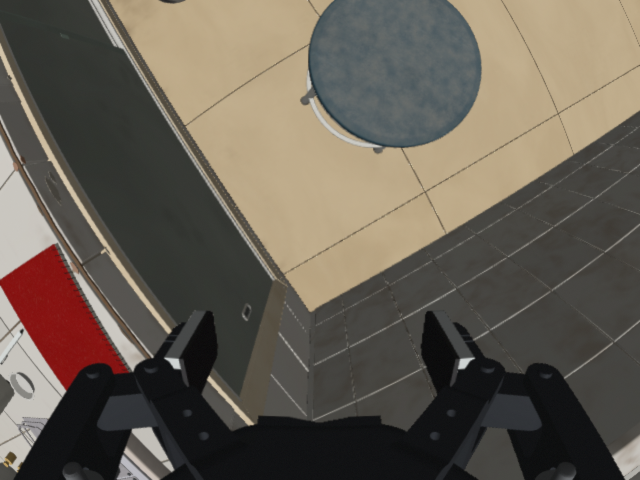

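```bash
cat > h.py <<'E'
import numpy as np, cv2
from cell import ctrl
def K(p):
    f=240/np.tan(np.radians(p["vfov"])/2); return f
def proj(p,P):
    P=np.atleast_2d(P).astype(float); E=p["extrinsics"]
    c=P@E[:3,:3].T+E[:3,3]; f=K(p)
    return np.c_[p["cx"]+f*c[:,0]/-c[:,2], p["cy"]-f*c[:,1]/-c[:,2]]
def ray(p,uv):
    f=K(p);E=p["extrinsics"];d=np.array([(uv[0]-p["cx"])/f,-(uv[1]-p["cy"])/f,-1.])
    R=E[:3,:3];return -R.T@E[:3,3], R.T@d
def onz(p,uv,z):
    o,d=ray(p,uv); return o+d*(z-o[2])/d[2]
def tri(p1,a,p2,b):
    o1,d1=ray(p1,a);o2,d2=ray(p2,b)
    t=np.linalg.lstsq(np.c_[d1,-d2],o2-o1,rcond=None)[0]
    A=o1+d1*t[0];B=o2+d2*t[1]; return (A+B)/2,np.linalg.norm(A-B)
def frame(x,y,yaw,pts):
    pts=np.atleast_2d(pts).astype(float);c,s=np.cos(yaw),np.sin(yaw)
    return np.c_[x+c*pts[:,0]-s*pts[:,1],y+s*pts[:,0]+c*pts[:,1],pts[:,2]]
def save(p):
    import pickle; d={k:p[k] for k in p}; return d
E
python3 - <<'E'
from h import *
import pickle
P={n:ctrl.get_image(n) for n in ["scene","top"]}
pickle.dump({n:dict(P[n]) for n in P},open("P.pkl","wb"))
s,t=P["scene"],P["top"]
for nm,a,b in [("balance front-left top corner",(277,283),(387,368)),("balance other",(140,452),(437,470)),("balance right corner",(450,358),(617,299)),("shelf",(205,38),(32,265)),("shelf2",(178,52),(28,197))]:
    print(nm,tri(s,a,t,b))
# rack corners in top, wire top z=30
for uv in [(371,180),(411,178),(368,330),(407,332)]: print(uv,onz(t,uv,30).round())
for n,r,sc in [("top",(300,160,480,350),4),("top",(230,160,340,340),4),("scene",(340,240,480,340),5),("scene",(200,130,390,290),4)]:
    im=P[n]["image"][r[1]:r[3],r[0]:r[2],::-1]; sc=min(sc,800//im.shape[1],600/im.shape[0])
    cv2.imwrite(f"pics/b_{n}_{r[0]}.png",cv2.resize(im,None,fx=sc,fy=sc,interpolation=cv2.INTER_CUBIC)); print(r,sc)
E
```

```text
balance front-left top corner (array([361.95577855,  29.7808462 , 212.46357993]), np.float64(48.29566914202376))
balance other (array([168.68749823, -39.87337057, 139.69860713]), np.float64(6.794247880958306))
balance right corner (array([ 422.61497698, -222.91878078,  332.61332591]), np.float64(39.443489092938606))
shelf (array([533.70319334, 539.98589961, 268.74476079]), np.float64(83.00200978461316))
shelf2 (array([605.43332178, 668.94618448, 160.18056448]), np.float64(61.18733911219287))
(371, 180) [690.  40.  30.]
(411, 178) [693. -41.  30.]
(368, 330) [391.  55.  30.]
(407, 332) [387. -20.  30.]
(300, 160, 480, 350) 3.1578947368421053
(230, 160, 340, 340) 3.3333333333333335
(340, 240, 480, 340) 5
(200, 130, 390, 290) 3.75
```

View pics/b_top_300.png

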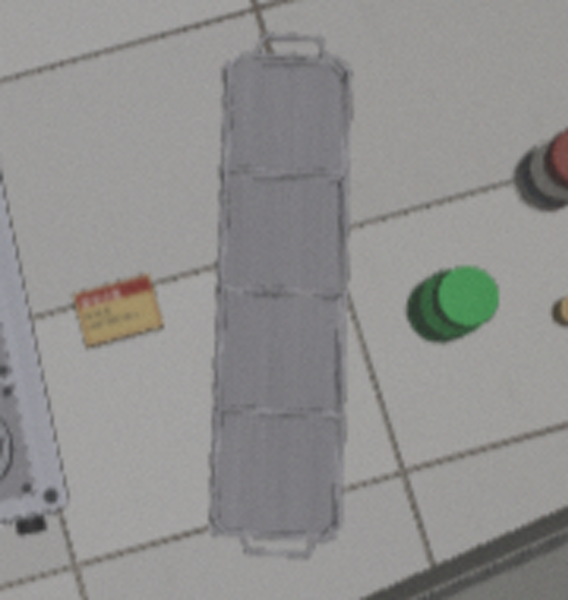

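View pics/b_scene_340.png

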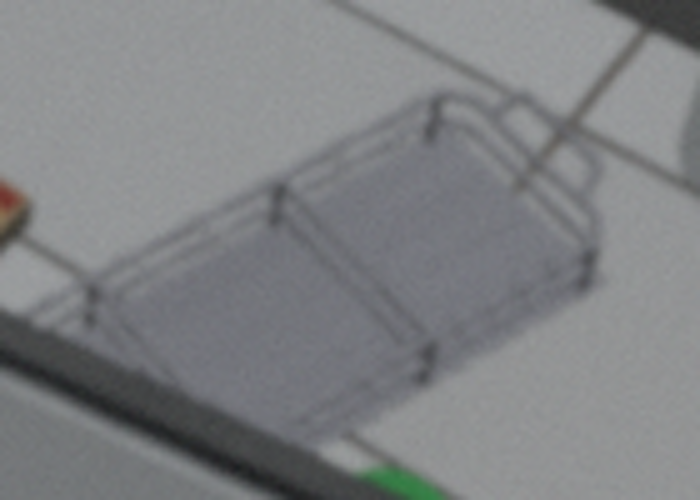

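View pics/b_scene_200.png

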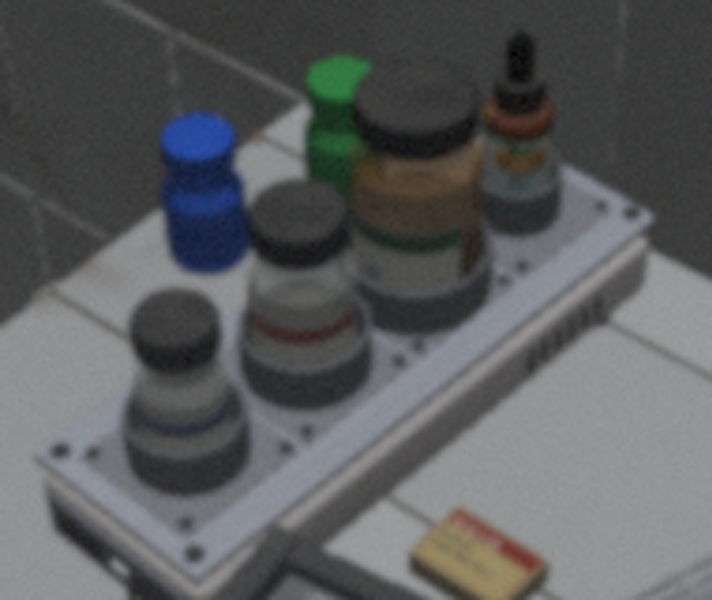

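View pics/b_top_230.png

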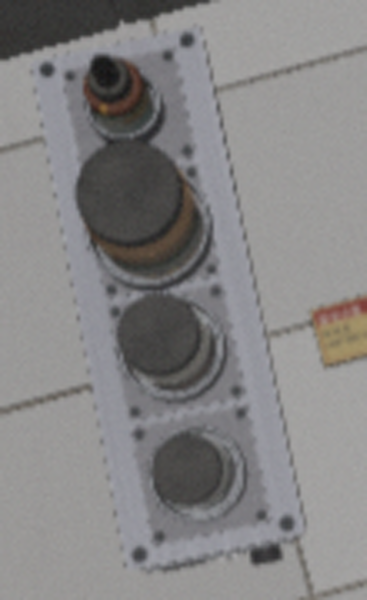

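Run:
```python
from h import *
import pickle
from scipy.optimize import least_squares
P=pickle.load(open("P.pkl","rb")); s,t=P["scene"],P["top"]
cr=np.array([(228,65),(350,70),(222,176),(349,172),(218,290),(346,294),(214,411),(342,408),(211,530),(338,533)])/3.158+[300,160]
W=np.array([onz(t,u,30) for u in cr]); print(W.round(1))
mod=np.array([(x,y,30) for x in (152,76,0,-76,-152) for y in (37.,-37.)])
r=least_squares(lambda v:(frame(*v,mod)-W)[:,:2].ravel(),[540,8,-.05]); print(r.x, r.fun.round(1))
x=r.x
im=t["image"][:,:,::-1].copy(); im2=s["image"][:,:,::-1].copy()
pl=frame(*x,[(a,0,4) for a in(-114,-38,38,114)]); print(pl.round(1))
sh=(551.8,223.6,.188)
for I,p in((im,t),(im2,s)):
    for q in proj(p,frame(*x,mod)): cv2.circle(I,tuple(int(round(v)) for v in q),1,(0,0,255),-1)
    for a in (-108,-36,36,108):
        rad=dict(zip((-108,-36,36,108),(24.5,27.5,33.5,19.5)))[a]
        th=np.linspace(0,6.28,40)
        q=proj(p,frame(*sh,np.c_[a+rad*np.cos(th),rad*np.sin(th),0*th+86]))
        cv2.polylines(I,[q.round().astype(int)],True,(0,255,0),1)
        h=dict(zip((-108,-36,36,108),(141,153,173,165)))[a];rad=dict(zip((-108,-36,36,108),(18.5,21.5,27.5,5)))[a]
        q=proj(p,frame(*sh,np.c_[a+rad*np.cos(th),rad*np.sin(th),0*th+h]))
        cv2.polylines(I,[q.round().astype(int)],True,(0,255,255),1)
    q=proj(p,frame(*sh,[(153,52,58),(153,-52,58),(-153,-52,58),(-153,52,58)])); cv2.polylines(I,[q.round().astype(int)],True,(255,0,255),1)
a=cv2.resize(im[160:350,230:430],None,fx=3.1,fy=3.1,interpolation=cv2.INTER_CUBIC)
cv2.imwrite("pics/c1.png",a)
cv2.imwrite("pics/c2.png",cv2.resize(im2[130:340,200:480],None,fx=2.8,fy=2.8,interpolation=cv2.INTER_CUBIC))
cv2.imwrite("pics/c3.png",cv2.resize(t["image"][280:480,360:640,::-1],None,fx=2.8,fy=2.8))
```

```text
[[689.2  37.5  30. ]
 [684.3 -40.1  30. ]
 [616.6  43.5  30. ]
 [617.7 -36.7  30. ]
 [543.6  48.2  30. ]
 [539.9 -31.5  30. ]
 [468.1  52.9  30. ]
 [468.9 -26.   30. ]
 [395.5  56.8  30. ]
 [392.9 -20.4  30. ]]
[ 5.41652452e+02  8.41476165e+00 -6.16628701e-02] [ 6.4 -1.6  6.8  2.2  3.2 -2.9 -2.4  3.5  0.3 -2.9 -0.5  3.   0.  -2.8
 -5.4  2.2 -3.3 -2.1 -5.2  1.3]
[[427.9  15.4   4. ]
 [503.7  10.8   4. ]
 [579.6   6.1   4. ]
 [655.4   1.4   4. ]]
```

View pics/c1.png

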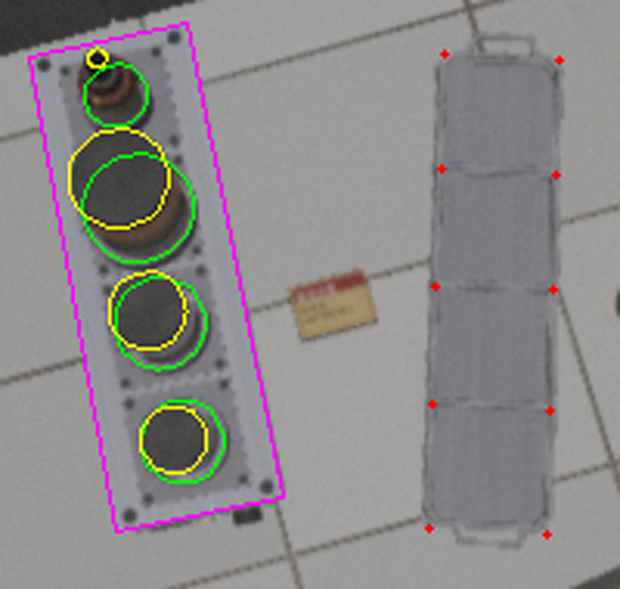

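View pics/c2.png

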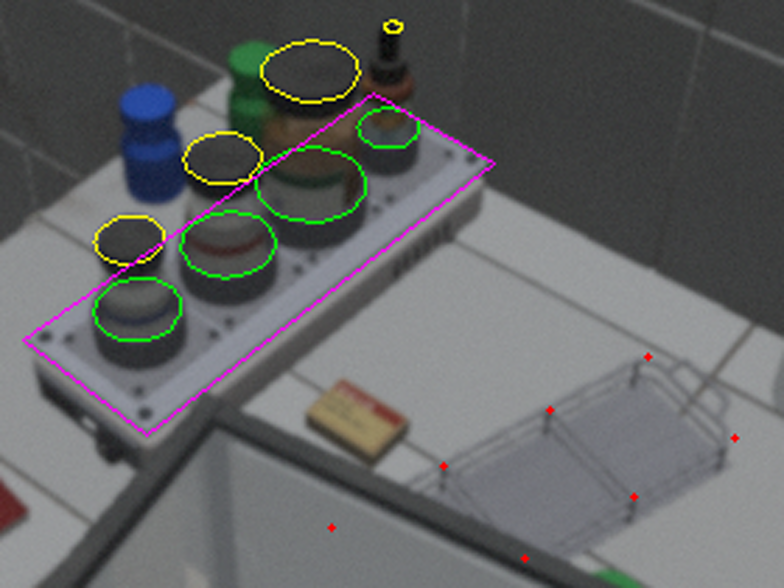

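View pics/c3.png

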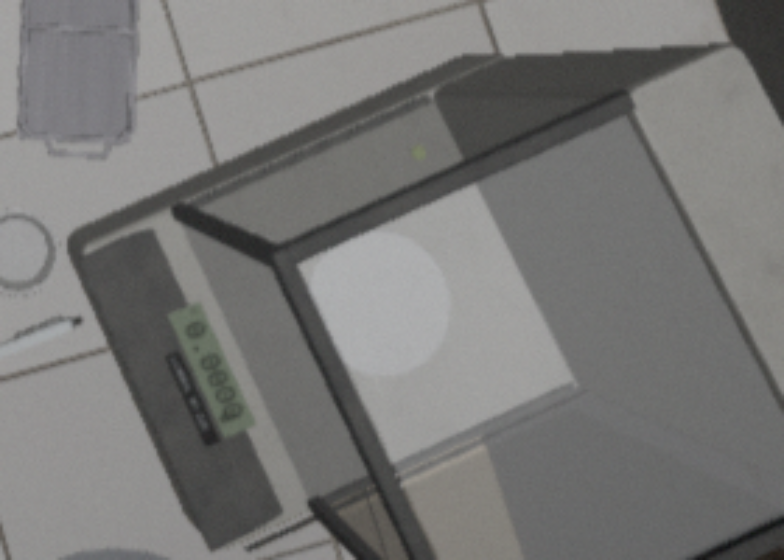

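Run:
```python
from h import *
import pickle
P=pickle.load(open("P.pkl","rb")); s,t=P["scene"],P["top"]
for a,b in [((277,283),(460,371)),((450,360),(584,315)),((140,452),(508,470))]: print(tri(s,a,t,b))
A=np.array([(438,97),(280,187),(93,290),(590,255),(430,348)])/5+[340,240]
B=np.array([(228,65),(222,176),(218,290),(350,70),(349,172)])/3.158+[300,160]
for a,b in zip(A,B): X,e=tri(s,a,t,b); print(X.round(1),round(e,1), onz(s,a,30).round(1), onz(t,b,30).round(1))
for a,b in [((205,38),(32,265)),((178,52),(32,265)),((61,2),(0,275))]: print(tri(s,a,t,b))
```

```text
(array([347.2356422 , -43.36410601, 298.06816302]), np.float64(0.2232580865083058))
(array([ 418.33174281, -208.11740288,  304.75027993]), np.float64(1.18935304737796))
(array([ 188.00577865, -106.98908521,  255.53942676]), np.float64(43.383016809193435))
[690.   37.3  26.1] 0.7 [686.8  35.4  30. ] [689.2  37.5  30. ]
[619.5  41.8  24.4] 4.1 [617.9  37.9  30. ] [616.6  43.5  30. ]
[545.7  46.8  21.6] 2.2 [542.3  41.8  30. ] [543.6  48.2  30. ]
[684.2 -40.1  24.7] 3.6 [678.6 -41.6  30. ] [684.3 -40.1  30. ]
[616.9 -36.3  25.3] 4.1 [611.9 -37.5  30. ] [617.7 -36.7  30. ]
(array([533.70319334, 539.98589961, 268.74476079]), np.float64(83.00200978461316))
(array([522.24630445, 590.92569139, 217.9351756 ]), np.float64(37.52805855607254))
(array([424.00601597, 577.79201104, 342.47873137]), np.float64(116.15181657537636))
```

Call:
apply_moves(
  motion=[
    [0,-6,0,0,8.5],
    [0,-12,0,0,8.5],
    [-4.5,-13,-4.3,0,8.5],
    [-9,-13,-8.6,-0.1,8.5],
    [-13.5,-13,-13,-0.2,8.5],
    [-18.1,-13,-17.4,-0.3,8.5],
    [-18.1,-13,-17.4,-0.476,8.5],
    [-18.1,-13,-17.4,-0.476,8.5],
  ],
)

```text
clock: 2.75
eef_pos: [300.3, 400.0, 331.6]
tool_rot: [-1.571, -0.001, 1.756]
force: [0.4, 0.4, -0.0]
width: 85.2
```

Call:
apply_moves(
  motion=[
    [-4,0,-3.5,0,8.5],
    [-8,0,-7.5,0,8.5],
    [-12,0,-11.2,0,8.5],
    [-16,0,-15,0,8.5],
    [-20,0,-18.5,0,8.5],
    [-22.1,0,-20.3,0,8.5],
    [-22.1,0,-20.3,0,8.5],
  ],
)

```text
clock: 3.62
eef_pos: [542.2, 220.1, 330.5]
tool_rot: [-1.571, 0.001, 1.753]
force: [-0.7, 0.2, -0.2]
width: 85.3
```

```bash
cat >> h.py <<'E'
from scipy.spatial.transform import Rotation as Ro
def wpose(st):
    T=np.eye(4);T[:3,:3]=Ro.from_euler("xyz",st["tool_rot"]).as_matrix();T[:3,3]=st["eef_pos"];return T
def wproj(p,T,P):
    C=T@p["tool_from_camera"];P=np.atleast_2d(P).astype(float)
    c=(P-C[:3,3])@C[:3,:3]; f=K(p)
    v=np.c_[c[:,0],-c[:,1]];n=np.linalg.norm(v,axis=1);th=np.arctan2(n,-c[:,2])
    return np.array([p["cx"],p["cy"]])+v/n[:,None]*(f*th)[:,None]
def wray(p,T,uv):
    C=T@p["tool_from_camera"];f=K(p);v=np.array([uv[0]-p["cx"],uv[1]-p["cy"]]);n=np.hypot(*v);th=n/f
    d=np.array([v[0]/n*np.sin(th),-v[1]/n*np.sin(th),-np.cos(th)]);return C[:3,3],C[:3,:3]@d
def wonz(p,T,uv,z):
    o,d=wray(p,T,uv);return o+d*(z-o[2])/d[2]
def wshot(name,qs=()):
    st=ctrl.read_state();p=ctrl.get_image("wrist");T=wpose(st)
    cv2.imwrite(f"pics/{name}.png",p["image"][:,:,::-1]);import pickle;pickle.dump((dict(p),T),open(name+".pkl","wb"))
    for q in qs: print(q,[([round(v) for v in d["location"]],round(d["confidence"],2)) for d in ctrl.mark_of(p,q)][:3])
    return p,T
E
python3 - <<'E'
from h import *
wshot("w1",["cup_small","cup_medium","cup_large","cup_dropper","small_mid","medium_mid","large_mid","dropper_mid","shaker","rack"])
s=ctrl.read_state();print(s["clock"],s["eef_pos"],s["tool_rot"],s["qpos"])
E
```

```text
cup_small []
cup_medium []
cup_large []
cup_dropper [([657, 245, 58], 0.94)]
small_mid [([534, -94, 35], 0.88), ([636, 359, 40], 0.73), ([553, 360, 42], 0.68)]
medium_mid [([519, 217, 109], 0.68)]
large_mid []
dropper_mid [([659, 244, 117], 0.93)]
shaker [([658, 246, 116], 0.34)]
rack [([540, 10, -2], 0.78)]
4.175 [540.46464844 221.56237866 331.35154184] [-1.57094057e+00 -1.71927036e-04  1.75942281e+00] [-0.5066387   0.41811067  0.10661985  1.52040284 -0.04642651  1.20536961
  1.36687337]
```

View pics/w1.png

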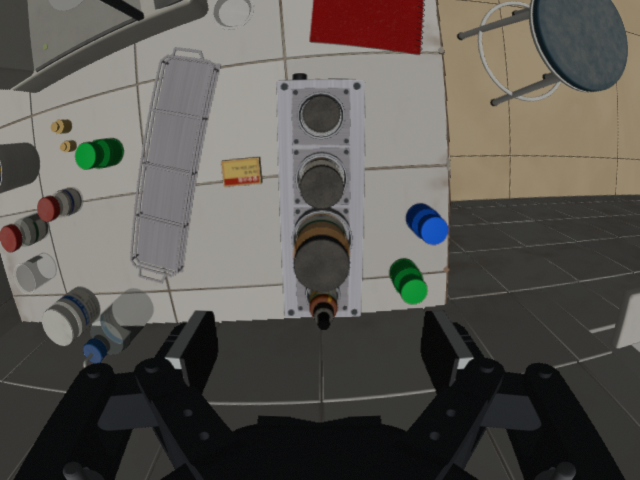

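```bash
cat >> h.py <<'E'
SH=(551.8,223.6,.188); RK=(541.6,8.4,-.0617)
CX=(-108,-36,36,108)
def overlay(pf,I):
    th=np.linspace(0,6.28,40)
    def pl(q,c): cv2.polylines(I,[q.round().astype(int)],True,c,1)
    for a,rc,h,r in zip(CX,(24.5,27.5,33.5,19.5),(141,153,173,165),(18.5,21.5,27.5,5)):
        pl(pf(frame(*SH,np.c_[a+rc*np.cos(th),rc*np.sin(th),0*th+86])),(0,255,0))
        pl(pf(frame(*SH,np.c_[a+r*np.cos(th),r*np.sin(th),0*th+h])),(0,255,255))
    for a in (-114,-38,38,114):
        pl(pf(frame(*RK,[(a-36,-36,30),(a-36,36,30),(a+36,36,30),(a+36,-36,30)])),(0,0,255))
    pl(pf(frame(*SH,[(153,52,58),(153,-52,58),(-153,-52,58),(-153,52,58)])),(255,0,255))
E
python3 - <<'E'
from h import *
import pickle
p,T=pickle.load(open("w1.pkl","rb"))
I=p["image"][:,:,::-1].copy(); I0=I.copy()
overlay(lambda P:wproj(p,T,P),I)
cv2.imwrite("pics/w1o.png",cv2.resize(I[40:340,110:390],None,fx=2,fy=2,interpolation=cv2.INTER_CUBIC))
cv2.imwrite("pics/w1r.png",cv2.resize(I0[35:295,110:240],None,fx=2.3,fy=2.3,interpolation=cv2.INTER_CUBIC))
E
```

```text
(no output)
```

View pics/w1o.png

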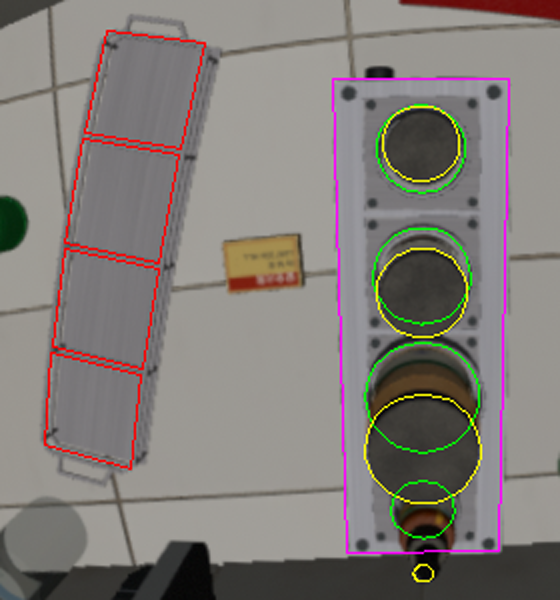

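View pics/w1r.png

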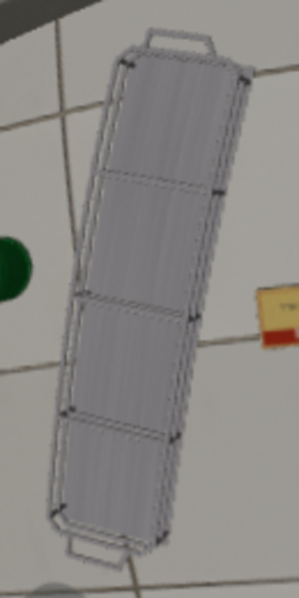

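Run:
```python
from h import *
import pickle
p,T=pickle.load(open("w1.pkl","rb"))
I=p["image"][:,:,::-1].copy()
cv2.imwrite("pics/w1a.png",cv2.resize(I[40:170,130:230],None,fx=4.6,fy=4.6,interpolation=cv2.INTER_CUBIC))
cv2.imwrite("pics/w1b.png",cv2.resize(I[160:290,125:225],None,fx=4.6,fy=4.6,interpolation=cv2.INTER_CUBIC))
```

```text
(no output)
```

View pics/w1a.png

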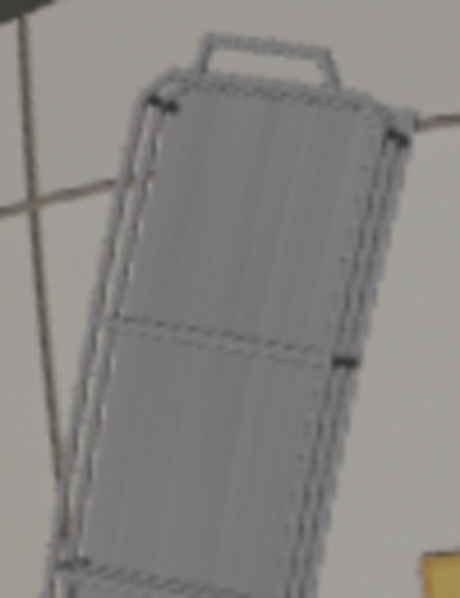

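View pics/w1b.png

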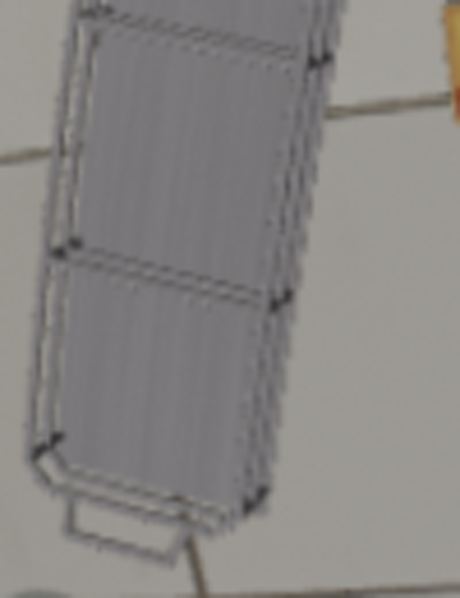

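Run:
```python
from h import *
import pickle
from scipy.optimize import least_squares
p,T=pickle.load(open("w1.pkl","rb"))
a=np.array([(105,318),(333,352)])/4.6+[130,40]
b=np.array([(85,12),(303,50),(55,250),(268,297)])/4.6+[125,160]
for u in np.r_[a,b]: print(wonz(p,T,u,30).round(1))
e=np.array([(265,82)])/4.6+[130,40]; print("near end top",wonz(p,T,e[0],30).round(1))
e=np.array([(130,510)])/4.6+[125,160]; print("far end top",wonz(p,T,e[0],30).round(1))
W=np.array([wonz(p,T,u,30) for u in np.r_[a,b]])
# left in image = -y
mod=np.array([(x,y,30) for x in(-76,0,76) for y in(-37.5,37.5)])
r=least_squares(lambda v:(frame(*v,mod)-W)[:,:2].ravel(),[540,8,-.05]); print(r.x,r.fun.round(1))
```

```text
[465.2 -20.4  30. ]
[468.3  52.8  30. ]
[539.5 -25.3  30. ]
[541.8  46.9  30. ]
[614.3 -30.   30. ]
[617.2  43.4  30. ]
near end top [392.1  18.2  30. ]
far end top [ 6.958e+02 -1.000e-01  3.000e+01]
[ 5.41074369e+02  1.12266786e+01 -5.66595826e-02] [-2.2 -1.5 -1.   0.2 -0.6 -0.9  1.4  1.8  0.5 -0.5  1.8  1. ]
```

Call:
apply_moves(
  motion=[
    [0,0,-4.75,0,8.5],
    [0,5,-4.75,0,8.5],
    [0,9,-4.75,0,8.5],
    [0,12,-4.75,0,8.5],
    [0,13,-4.75,0,8.5],
    [0,13,-4.75,0,8.5],
  ],
)

```text
clock: 4.92
eef_pos: [587.4, 230.1, 201.3]
tool_rot: [-1.571, 0.0, 1.759]
force: [-0.1, -0.1, 0.8]
width: 85.1
```

Run:
```python
from h import *
p,T=wshot("w2",["large_mid"]); print(T[:3,3],ctrl.read_state()["tool_rot"])
I=p["image"][:,:,::-1].copy()
overlay(lambda P:wproj(p,T,P),I); cv2.imwrite("pics/w2o.png",I)
```

```text
large_mid []
[587.44674473 230.14530421 201.30085102] [-1.57339236e+00 -5.54032944e-04  1.75887003e+00]
```

View pics/w2o.png

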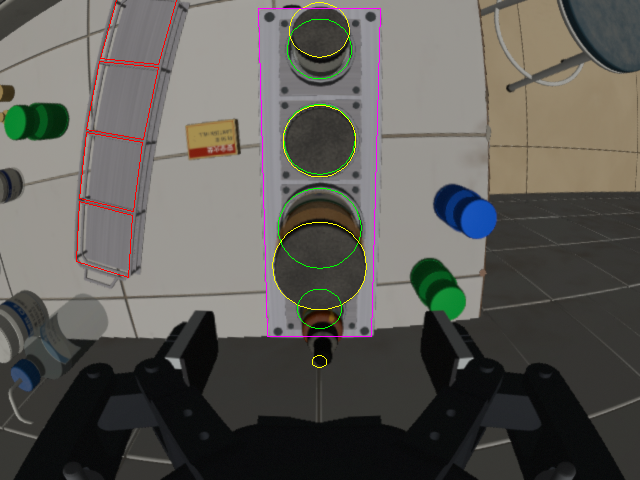

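View pics/w2.png

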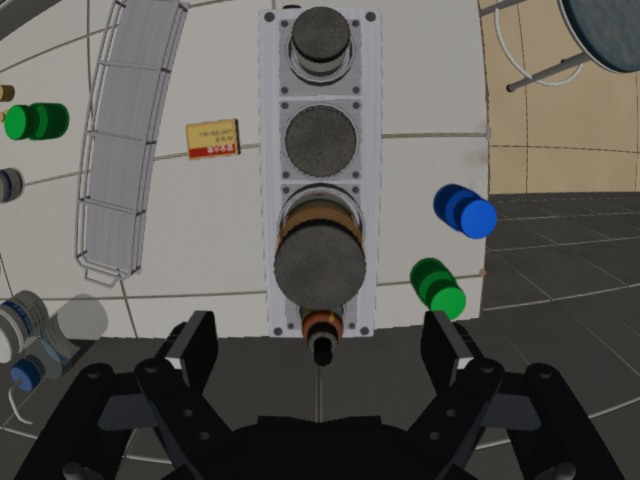

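Call:
apply_moves(
  motion=[
    [0,4,0,0,8.5],
    [0,7,0,0,8.5],
    [0,8.5,0,0,8.5],
    [0,9.1,0,0,8.5],
    [0,9.1,0,0,8.5],
    [0,9.1,0,0,7],
    [0,9.1,0,0,6.3],
    [0,9.1,0,0,5],
    [0,9.1,0,0,4],
    [0,9.1,0,0,4],
    [0,9.1,0,0,4],
  ],
)

```text
clock: 6.4
eef_pos: [588.2, 230.6, 111.2]
tool_rot: [-1.573, -0.001, 1.759]
force: [0.3, 0.4, 6.3]
width: 53.3
```

Run:
```python
from h import *
p,T=wshot("w3")
s=ctrl.get_image("scene");cv2.imwrite("pics/s3.png",cv2.resize(s["image"][100:320,180:480,::-1],None,fx=2.6,fy=2.6,interpolation=cv2.INTER_CUBIC))
st=ctrl.read_state();print(st["width"],st["force"],st["eef_pos"])
```

```text
53.079842244229845 [-0.94234587  0.81904177  5.75425886] [588.18773673 230.56769525 111.22015253]
```

View pics/w3.png

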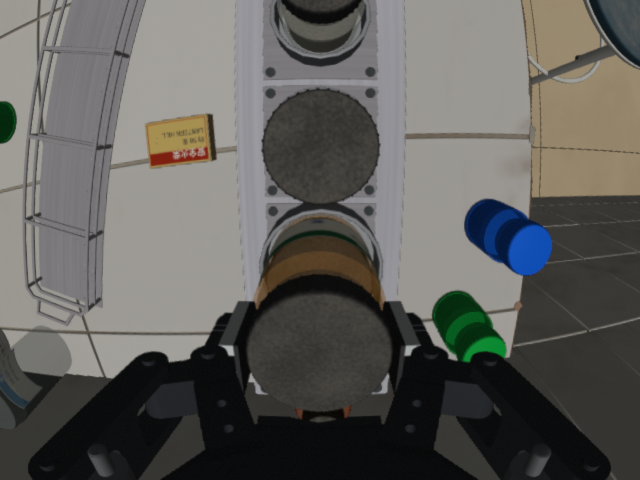

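View pics/s3.png

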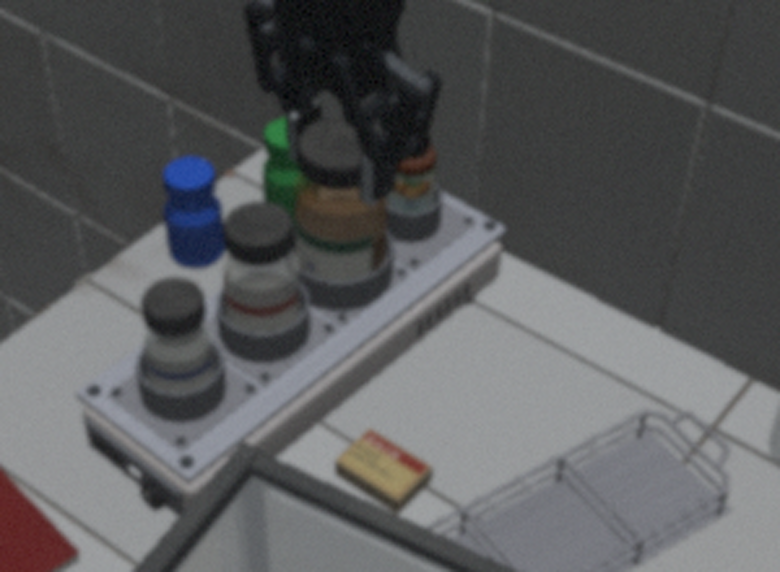

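Call:
apply_moves(
  motion=[
    [0,-0.2,0,0,4],
    [0,-0.5,0,0,4],
    [0,-1,0,0,4],
    [0,-1.5,0,0,4],
    [0,-1.5,0,0,4],
  ],
)

```text
clock: 7.12
eef_pos: [587.8, 230.3, 125.8]
tool_rot: [-1.572, -0.0, 1.759]
force: [-0.1, -0.5, -0.8]
width: 53.4
```

Run:
```python
from h import *
p,T=wshot("w4")
s=ctrl.get_image("scene");cv2.imwrite("pics/s4.png",cv2.resize(s["image"][100:320,180:480,::-1],None,fx=2.6,fy=2.6,interpolation=cv2.INTER_CUBIC))
st=ctrl.read_state();print(st["width"],st["force"],st["torque"],st["eef_pos"])
```

```text
53.43898578972801 [-0.12375877  0.10384884 -0.42561672] [ 0.05038102 -0.01883236  0.00525873] [587.34532096 230.08187572 125.25530705]
```

View pics/w4.png

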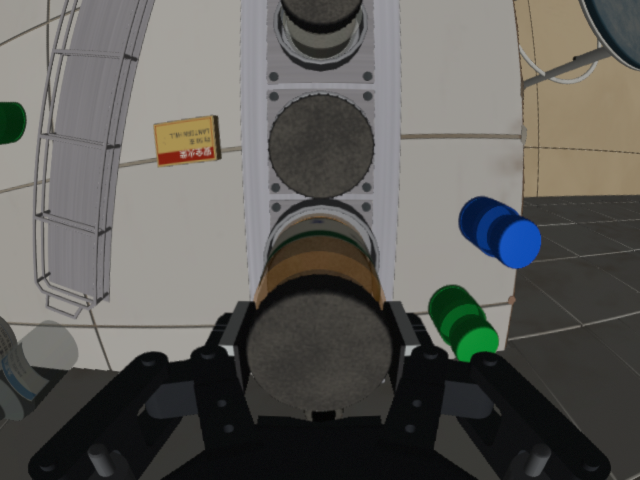

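View pics/s4.png

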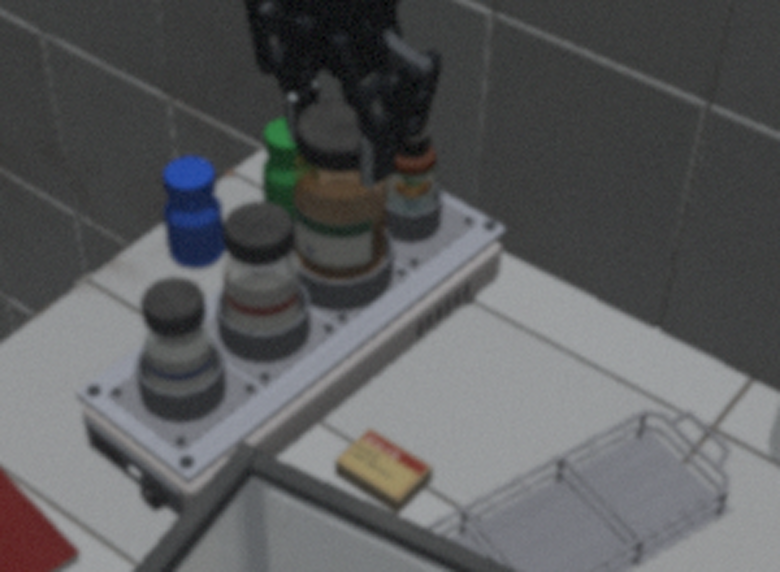

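Call:
apply_moves(
  motion=[
    [0,-2,0,0,4],
    [0,-4,0,0,4],
    [-2,-4.5,0.5,0,4],
    [-5,-4.5,1.2,0.04,4],
    [-8,-4.5,1.9,0.08,4],
    [-11,-4.5,2.6,0.12,4],
    [-14,-4.5,3.4,0.16,4],
    [-17,-4.5,4.1,0.2,4],
    [-19.5,-4.5,4.7,0.23,4],
    [-21,-4.5,5,0.245,4],
    [-21.5,-4.5,5.2,0.245,4],
    [-21.5,-4.5,5.2,0.245,4],
  ],
)

```text
clock: 8.72
eef_pos: [576.3, 9.5, 170.0]
tool_rot: [-1.57, -0.0, 1.514]
force: [-0.4, -0.0, -1.0]
width: 53.7
```

```bash
sed -i 's/RK=(541.6,8.4,-.0617)/RK=(541.1,11,-.057)/' h.py
python3 - <<'E'
from h import *
p,T=wshot("w5",["rack"]); print(T[:3,3],ctrl.read_state()["tool_rot"],ctrl.read_state()["width"])
I=p["image"][:,:,::-1].copy()
overlay(lambda P:wproj(p,T,P),I); cv2.imwrite("pics/w5o.png",I)
E
```

```text
rack [([542, 8, -2], 0.8)]
[576.25515625   9.51511542 169.99998735] [-1.57063253e+00 -8.35174070e-04  1.51584653e+00] 53.774714995401276
```

View pics/w5o.png

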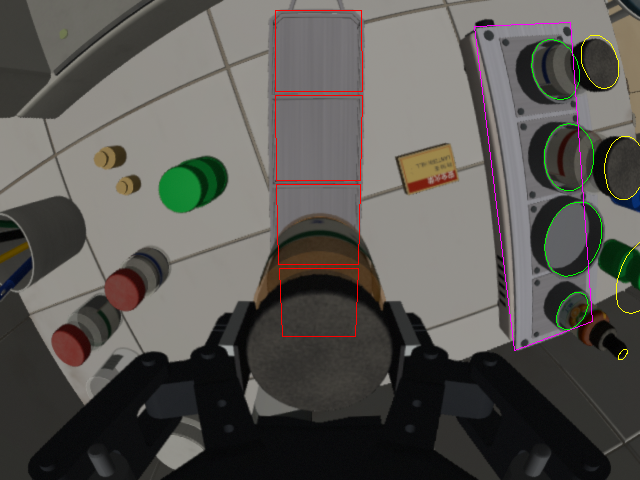

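View pics/w5.png

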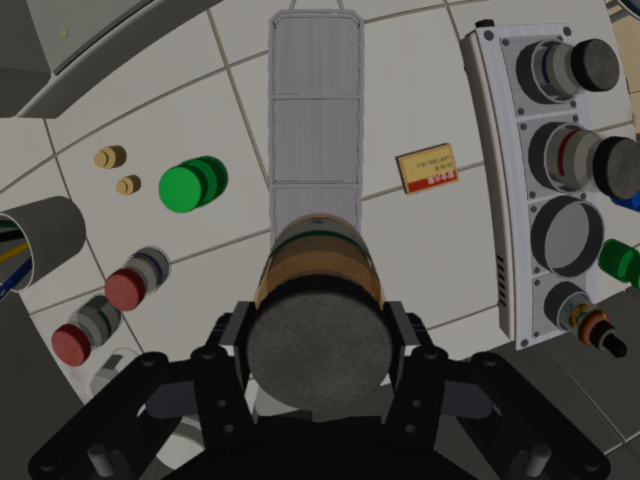

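Run:
```python
from h import *
import pickle
p,T=pickle.load(open("w5.pkl","rb"))
I=p["image"][:,:,::-1].copy()
cv2.imwrite("pics/w5a.png",cv2.resize(I[0:130,255:380],None,fx=4.6,fy=4.6,interpolation=cv2.INTER_CUBIC))
cv2.imwrite("pics/w5b.png",cv2.resize(I[120:250,255:380],None,fx=4.6,fy=4.6,interpolation=cv2.INTER_CUBIC))
```

```text
(no output)
```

View pics/w5a.png

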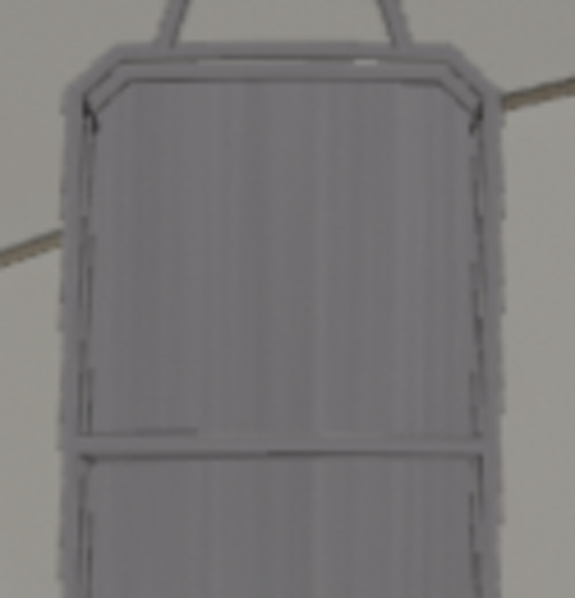

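View pics/w5b.png

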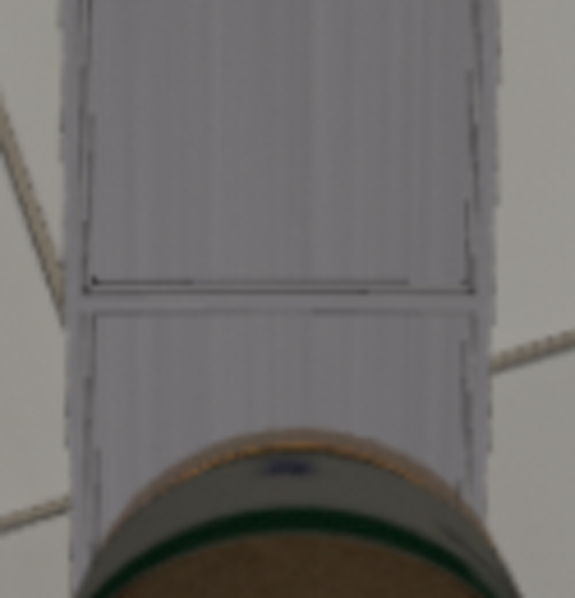

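Run:
```python
from h import *
import pickle
from scipy.optimize import least_squares
p,T=pickle.load(open("w5.pkl","rb"))
a=np.array([(72,444),(490,444)])/4.6+[255,0]
b=np.array([(77,300),(481,300)])/4.6+[255,120]
n=np.array([(285,48)])/4.6+[255,0]
W=np.array([wonz(p,T,u,30) for u in np.r_[a,b,n]]); print(W.round(1))
mod=np.array([(-76,-37.5,30),(-76,37.5,30),(0,-37.5,30),(0,37.5,30)])
r=least_squares(lambda v:(frame(*v,mod)-W[:4])[:,:2].ravel(),[540,8,-.05]); print(r.x,r.fun.round(1))
```

```text
[[465.8 -24.3  30. ]
 [470.2  51.1  30. ]
 [541.5 -28.8  30. ]
 [545.8  46.1  30. ]
 [392.3  18.4  30. ]]
[ 5.43754835e+02  8.74798823e+00 -6.02776942e-02] [-0.2  0.2 -0.1 -0.3  0.   0.1  0.2  0.1]
```

```bash
sed -i 's/^SH=.*/SH=(551.8,223.6,.188); RK=(543.5,8.8,-.060)/' h.py
python3 - <<'E'
from h import *
import pickle
p,T=pickle.load(open("w5.pkl","rb"))
th=np.linspace(0,2*np.pi,361)
for dz in (-4,0,4):
  for h in (59,62,65):
    tl=np.c_[27.5*np.cos(th),0*th-h,dz+27.5*np.sin(th)]
    q=wproj(p,T,tl@T[:3,:3].T+T[:3,3]); print(dz,h,q.min(0).round(),q.max(0).round())
print(frame(*RK,[(-114,0,4),(-38,0,4),(38,0,4),(114,0,4)]).round(1))
I=p["image"][:,:,::-1].copy()
cv2.imwrite("pics/w5c.png",cv2.resize(I[200:430,200:440],None,fx=2.6,fy=2.6,interpolation=cv2.INTER_CUBIC))
E
```

```text
-4 59 [245. 295.] [392. 414.]
-4 62 [244. 299.] [393. 419.]
-4 65 [243. 303.] [394. 424.]
0 59 [244. 284.] [393. 407.]
0 62 [243. 288.] [394. 412.]
0 65 [242. 291.] [395. 417.]
4 59 [243. 273.] [393. 399.]
4 62 [242. 276.] [395. 404.]
4 65 [240. 280.] [396. 409.]
[[429.7  15.6   4. ]
 [505.6  11.1   4. ]
 [581.4   6.5   4. ]
 [657.3   2.    4. ]]
```

View pics/w5c.png

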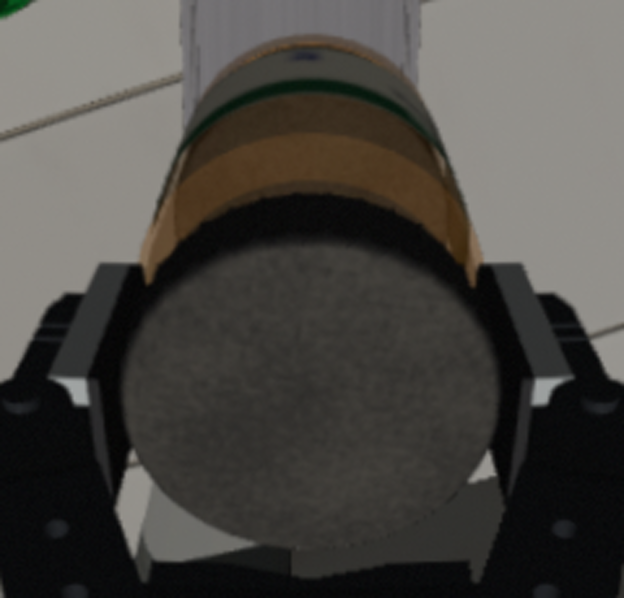

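Call:
apply_moves(
  motion=[
    [-0.28,0,-0.34,0,4],
    [-0.28,2,-0.34,0,4],
    [-0.28,5,-0.34,0,4],
    [-0.28,7.5,-0.34,0,4],
    [-0.28,9,-0.34,0,4],
    [-0.28,10,-0.34,0,4],
    [-0.28,10.7,-0.34,0,4],
    [-0.28,11.2,-0.34,0,4],
    [-0.28,11.2,-0.34,0,4],
  ],
)

```text
clock: 9.95
eef_pos: [579.8, 6.2, 58.2]
tool_rot: [-1.571, -0.0, 1.514]
force: [0.1, -1.0, -1.9]
width: 53.3
```

Run:
```python
from h import *
p,T=wshot("w6"); st=ctrl.read_state();print(T[:3,3],st["force"],st["torque"],st["width"])
s=ctrl.get_image("scene");cv2.imwrite("pics/s6.png",cv2.resize(s["image"][180:360,300:520,::-1],None,fx=3,fy=3,interpolation=cv2.INTER_CUBIC))
```

```text
[579.76469907   6.17179496  58.22511447] [-0.30854488  0.1528912  -1.02446018] [ 0.00798056 -0.03260263  0.01206187] 53.66657707027457
```

View pics/w6.png

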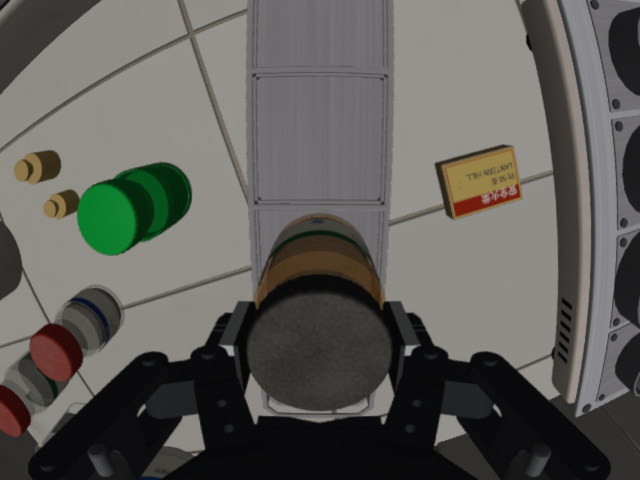

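View pics/s6.png

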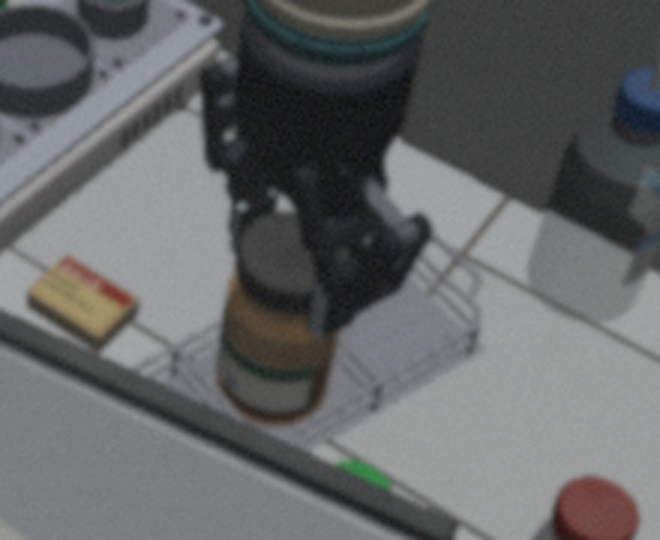

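Call:
apply_moves(
  motion=[
    [0,0.2,0,0,4],
    [0,0.35,0,0,4],
    [0,0.5,0,0,4],
    [0,0.5,0,0,4],
  ],
)

```text
clock: 10.55
eef_pos: [579.6, 6.2, 53.0]
tool_rot: [-1.571, 0.0, 1.514]
force: [-0.3, 0.5, -0.3]
width: 53.4
```

Call:
apply_moves(
  motion=[
    [0,0.1,0,0,4],
    [0,0.1,0,0,4],
    [0,0.2,0,0,4],
    [0,0.2,0,0,4],
  ],
)

```text
clock: 11.05
eef_pos: [580.1, 6.2, 52.2]
tool_rot: [-1.572, -0.0, 1.514]
force: [-1.2, 0.1, 8.0]
width: 53.2
```

Call:
apply_moves(
  motion=[
    [0,-0.1,0,0,5.6],
    [0,-0.1,0,0,6.4],
    [0,-0.1,0,0,7.4],
    [0,-0.1,0,0,8.5],
    [0,-0.1,0,0,8.5],
    [0,-2,0,0,8.5],
    [0,-5,0,0,8.5],
    [0,-9,0,0,8.5],
    [0,-13,0,0,8.5],
    [0,-16,0,0,8.5],
    [0,-16,0,0,8.5],
  ],
)

```text
clock: 12.42
eef_pos: [581.5, 6.1, 213.7]
tool_rot: [-1.576, -0.001, 1.514]
force: [0.0, 0.2, -0.9]
width: 85.1
```

Run:
```python
from h import *
p,T=wshot("w7",["large_mid"]); st=ctrl.read_state();print(T[:3,3],st["tool_rot"],st["force"],st["width"])
```

```text
large_mid []
[581.47610402   6.13128569 213.65652568] [-1.57008469e+00 -7.18510424e-05  1.51403707e+00] [ 1.00720071 -0.34546814 -0.92829848] 84.8719153844884
```

View pics/w7.png

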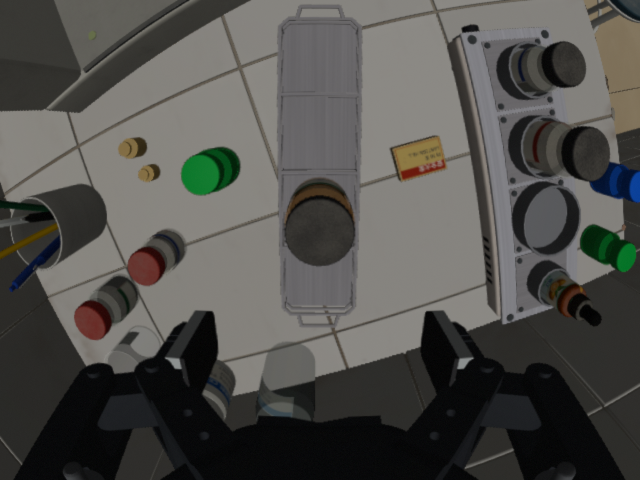

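Run:
```python
from h import *
import pickle
P=pickle.load(open("P.pkl","rb")); s,t=P["scene"],P["top"]
print(tri(s,(516,211),t,(420,115)),tri(s,(497,280),t,(408,150)),tri(s,(522,183),t,(413,93)),tri(s,(520,200),t,(424,107)))
print(frame(*SH,[(108,0,0)]),frame(*RK,[(114,0,0),(119,0,0)]))
```

```text
(array([773.13548164, -38.96788648, 150.48566292]), np.float64(0.21242952145650365)) (array([769.53036858, -47.25993841,  -5.09830008]), np.float64(10.73424815422947)) (array([798.45074768, -21.08488809, 181.10021138]), np.float64(2.9700603701070296)) (array([775.16121694, -39.95922536, 173.54468555]), np.float64(4.539964031546703))
[[657.89703877 243.78460709   0.        ]] [[657.29486155   1.96410326   0.        ]
 [662.28586425   1.66428323   0.        ]]
```

Call:
apply_moves(
  motion=[
    [4,0,-1,-0.04,8.5],
    [9,0,-2.3,-0.09,8.5],
    [14,0,-3.6,-0.14,8.5],
    [19,0,-4.9,-0.19,8.5],
    [23,0,-5.9,-0.245,8.5],
    [24.2,0,-6.2,-0.245,8.5],
    [24.2,0,-6.2,-0.245,8.5],
  ],
)

```text
clock: 13.4
eef_pos: [654.5, 244.2, 209.4]
tool_rot: [-1.568, 0.001, 1.76]
force: [0.5, -1.2, -0.6]
width: 84.9
```

Run:
```python
from h import *
p,T=wshot("w8",["dropper_mid"]); st=ctrl.read_state();print(T[:3,3],st["tool_rot"],st["force"],st["width"])
I=p["image"][:,:,::-1].copy()
overlay(lambda P:wproj(p,T,P),I); cv2.imwrite("pics/w8o.png",np.hstack([cv2.resize(I[150:450,220:420],None,fx=2,fy=2),cv2.resize(p["image"][150:450,220:420,::-1],None,fx=2,fy=2)]))
```

```text
dropper_mid [([655, 243, 115], 0.65)]
[654.48689048 244.19815614 209.35176851] [-1.56900817  0.00204972  1.75653782] [0.73141964 0.33241779 0.3925197 ] 84.64933021289667
```

View pics/w8o.png

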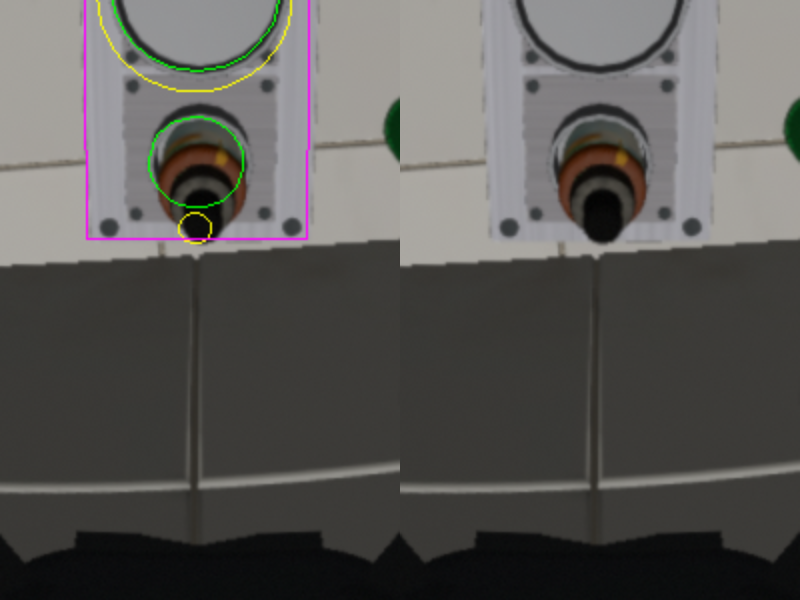

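Call:
apply_moves(
  motion=[
    [0.11,0,-0.28,0,8.5],
    [0.11,4,-0.28,0,8.5],
    [0.11,7,-0.28,0,8.5],
    [0.11,9,-0.28,0,8.5],
    [0.11,10.2,-0.28,0,8.5],
    [0.11,10.8,-0.28,0,8.5],
    [0.11,11.2,-0.28,0,8.5],
    [0.11,11.2,-0.28,0,8.5],
  ],
)

```text
clock: 14.5
eef_pos: [658.2, 245.9, 99.6]
tool_rot: [-1.571, -0.0, 1.759]
force: [0.3, 0.7, -0.2]
width: 85.2
```

Run:
```python
from h import *
p,T=wshot("w9"); st=ctrl.read_state();print(T[:3,3],st["tool_rot"],st["force"],st["width"])
```

```text
[658.18895466 245.8912347   99.59739345] [-1.57172572e+00 -1.90054538e-04  1.75898342e+00] [-0.22247152  0.34052612 -0.60343641] 84.82174433875255
```

View pics/w9.png

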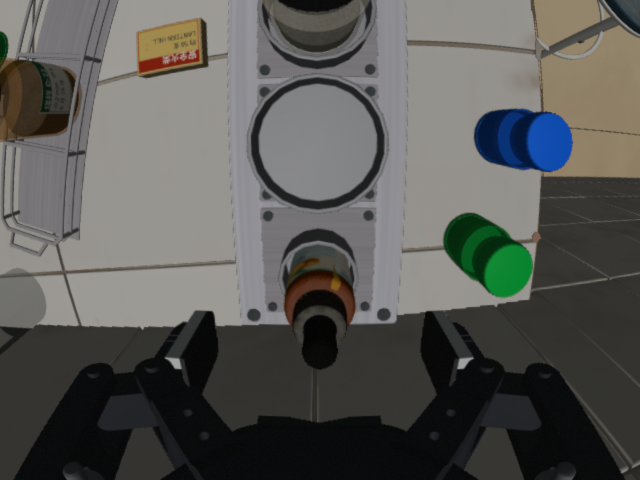

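Call:
apply_moves(
  motion=[
    [0,0.25,0,0,7.5],
    [0,0.25,0,0,6],
    [0,0.25,0,0,4.8],
    [0,0.25,0,0,4],
    [0,0.25,0,0,3.4],
    [0,0.25,0,0,3],
    [0,0.25,0,0,2.4],
    [0,0.25,0,0,2],
    [0,0.25,0,0,2],
  ],
)

```text
clock: 15.68
eef_pos: [658.1, 246.0, 97.0]
tool_rot: [-1.571, -0.0, 1.759]
force: [-0.2, 0.3, 1.1]
width: 21.0
```

Run:
```python
from h import *
p,T=wshot("w10"); st=ctrl.read_state();print(T[:3,3],st["tool_rot"],st["force"],st["width"])
s=ctrl.get_image("scene");cv2.imwrite("pics/s10.png",cv2.resize(s["image"][80:280,220:460,::-1],None,fx=3,fy=3,interpolation=cv2.INTER_CUBIC))
```

```text
[658.11654058 246.04222403  96.97790081] [-1.57134433e+00 -2.51957930e-04  1.75904153e+00] [0.15313012 0.01911306 1.82597535] 20.958013056900086
```

View pics/w10.png

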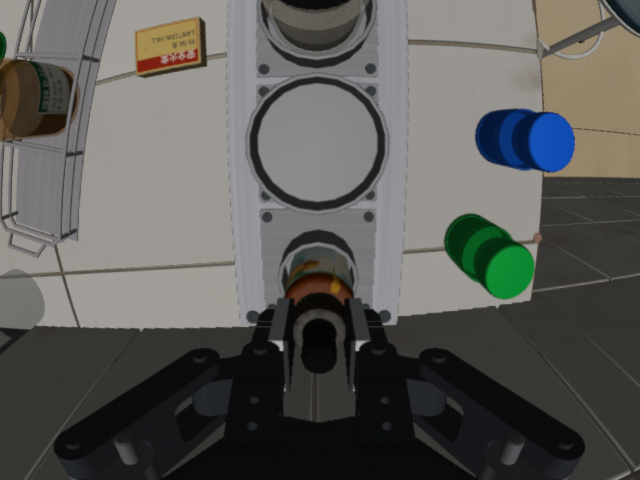

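View pics/s10.png

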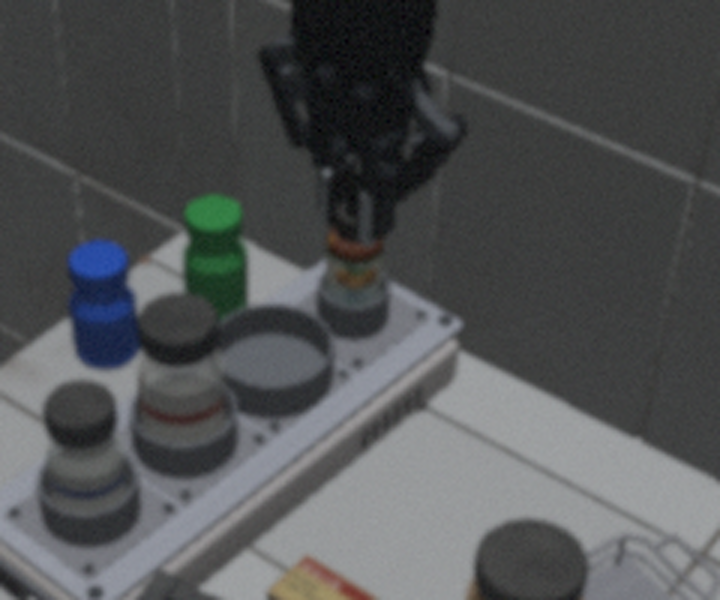

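Run:
```python
from h import *
import pickle
p,T=pickle.load(open("w10.pkl","rb"))
P=pickle.load(open("P.pkl","rb"));s=P["scene"]
for h in (0,10,20,30,40): 
    X=T[:3,3]+[0,0,h]; q=proj(s,X)[0]; print(h,((q-[220,80])*3).round(), wproj(p,T,X)[0].round())
for w in (12,):
  for h in(0,10,20,30,40):
    print(h,[wproj(p,T,(T[:3,:3]@np.array([sx*w,-h,dz])+T[:3,3]))[0].round().tolist() for sx in(-1,1) for dz in (11,-11)])
I=p["image"][:,:,::-1]; cv2.imwrite("pics/w10c.png",cv2.resize(I[220:400,240:400],None,fx=3.3,fy=3.3,interpolation=cv2.INTER_CUBIC))
```

```text
0 [354. 269.] [319. 287.]
10 [354. 256.] [319. 296.]
20 [355. 243.] [319. 305.]
30 [355. 229.] [318. 315.]
40 [356. 215.] [318. 327.]
0 [[295.0, 267.0], [296.0, 307.0], [342.0, 267.0], [342.0, 307.0]]
10 [[293.0, 275.0], [295.0, 316.0], [344.0, 275.0], [343.0, 316.0]]
20 [[292.0, 283.0], [293.0, 325.0], [345.0, 283.0], [344.0, 325.0]]
30 [[290.0, 292.0], [292.0, 336.0], [347.0, 292.0], [345.0, 336.0]]
40 [[289.0, 303.0], [290.0, 348.0], [348.0, 303.0], [347.0, 348.0]]
```

View pics/w10c.png

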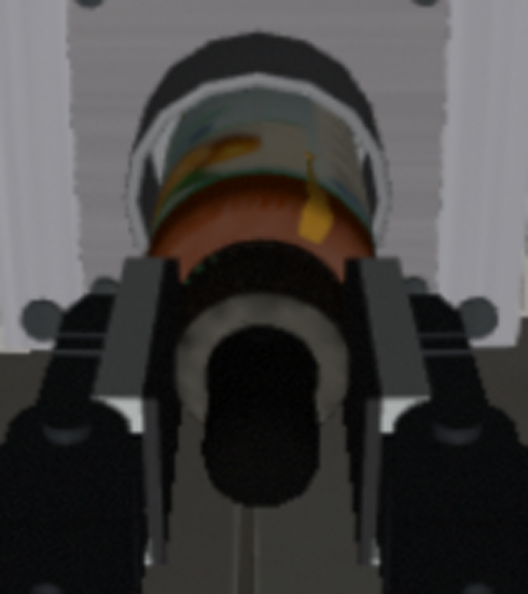

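Call:
apply_moves(
  motion=[
    [0,0,0,0,1],
    [0,0,0,0,1],
    [0,0,0,0,1],
    [0,-0.3,0,0,1],
    [0,-0.6,0,0,1],
    [0,-0.6,0,0,1],
  ],
)

```text
clock: 16.52
eef_pos: [657.9, 245.7, 102.7]
tool_rot: [-1.571, 0.0, 1.759]
force: [0.3, -0.2, -1.3]
width: 21.2
```

Run:
```python
from h import *
p,T=wshot("w11"); st=ctrl.read_state();print(T[:3,3],st["tool_rot"],st["force"],st["width"])
s=ctrl.get_image("scene");cv2.imwrite("pics/s11.png",np.hstack([cv2.resize(s["image"][100:250,260:400,::-1],None,fx=2.8,fy=2.8,interpolation=cv2.INTER_CUBIC),cv2.resize(p["image"][220:400,240:400,::-1],None,fx=2.33,fy=2.333,interpolation=cv2.INTER_CUBIC)]))
```

```text
[657.89722122 245.68813196 102.6667636 ] [-1.57050347e+00  1.01447622e-04  1.75885000e+00] [-0.64270663  0.7691588  -0.78347804] 20.98012795324327
```

View pics/s11.png

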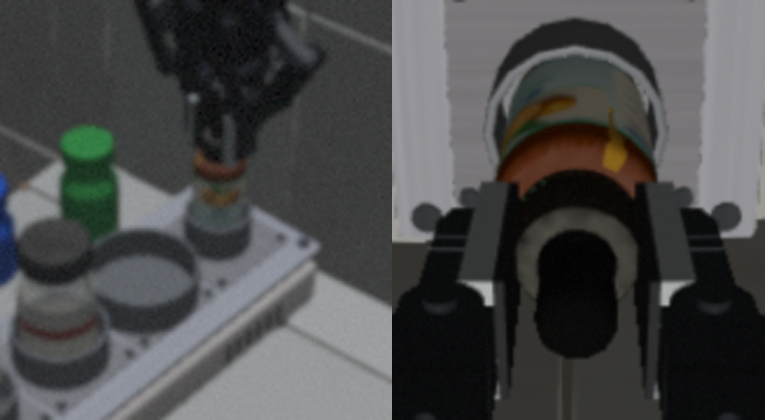

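Call:
apply_moves(
  motion=[
    [0,-1.5,0,0,1],
    [0,-3.5,0,0,1],
    [0,-5.5,0,0,1],
    [-2,-6,0.4,0,1],
    [-5,-6,0.9,0.04,1],
    [-8.5,-6,1.5,0.08,1],
    [-12,-6,2.1,0.12,1],
    [-15.5,-6,2.7,0.16,1],
    [-19,-6,3.3,0.2,1],
    [-22,-6,3.8,0.23,1],
    [-23.5,-6,4.1,0.248,1],
    [-24,-6,4.2,0.248,1],
    [-24,-6,4.2,0.248,1],
  ],
)

```text
clock: 18.25
eef_pos: [661.3, 2.9, 162.4]
tool_rot: [-1.57, -0.001, 1.511]
force: [-0.1, -0.3, -0.7]
width: 20.8
```

Run:
```python
from h import *
p,T=wshot("w12"); st=ctrl.read_state();print(T[:3,3],st["tool_rot"],st["force"],st["width"])
I=p["image"][:,:,::-1].copy()
overlay(lambda P:wproj(p,T,P),I); cv2.imwrite("pics/w12o.png",I)
```

```text
[661.3026593    2.895463   162.43660915] [-1.57036309e+00 -1.18674118e-03  1.51251494e+00] [ 0.76170593  0.55160078 -1.10412021] 21.033603487925934
```

View pics/w12o.png

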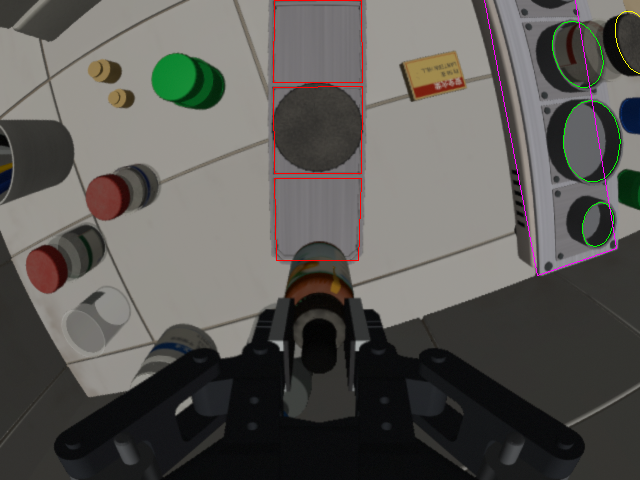

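Call:
apply_moves(
  motion=[
    [0,1.5,0,0,1],
    [0,4,0,0,1],
    [0,6.5,0,0,1],
    [0,9,0,0,1],
    [0,10.3,0,0,1],
    [0,11.2,0,0,1],
    [0,11.7,0,0,1],
    [0,11.7,0,0,1],
  ],
)

```text
clock: 19.3
eef_pos: [661.7, 2.3, 45.9]
tool_rot: [-1.571, -0.0, 1.511]
force: [-0.2, 0.0, -0.8]
width: 21.1
```

Run:
```python
from h import *
p,T=wshot("w13"); st=ctrl.read_state();print(T[:3,3],st["tool_rot"],st["force"],st["width"])
```

```text
[661.74574084   2.30530835  45.86377156] [-1.57169052e+00 -9.30203633e-05  1.51097668e+00] [ 0.29515652  0.25331871 -0.65756475] 20.785821646004777
```

View pics/w13.png

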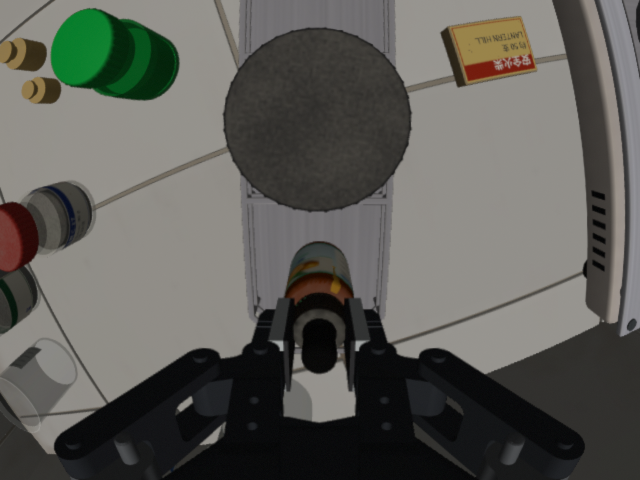

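Call:
apply_moves(
  motion=[
    [0,0.3,0,0,1],
    [0,0.5,0,0,1],
    [0,0.65,0,0,1],
    [0,0.75,0,0,1],
    [0,0.75,0,0,1],
  ],
)

```text
clock: 19.98
eef_pos: [661.5, 2.2, 38.1]
tool_rot: [-1.571, -0.0, 1.511]
force: [-0.0, 0.0, -0.9]
width: 21.1
```

Call:
apply_moves(
  motion=[
    [0,0.1,0,0,1],
    [0,0.1,0,0,1],
    [0,0.2,0,0,1],
    [0,0.2,0,0,1],
  ],
)

```text
clock: 20.48
eef_pos: [662.4, 2.2, 38.0]
tool_rot: [-1.573, -0.0, 1.511]
force: [-1.9, -0.3, 10.6]
width: 21.0
```

Call:
apply_moves(
  motion=[
    [0,-0.15,0,0,1.8],
    [0,-0.15,0,0,2.6],
    [0,-0.15,0,0,3.6],
    [0,-0.15,0,0,5],
    [0,-0.15,0,0,7],
    [0,-0.15,0,0,8.5],
    [0,-0.15,0,0,8.5],
    [0,-2,0,0,8.5],
    [0,-5,0,0,8.5],
    [0,-9,0,0,8.5],
    [0,-13,0,0,8.5],
    [0,-16.5,0,0,8.5],
    [0,-16.5,0,0,8.5],
  ],
)

```text
clock: 22.1
eef_pos: [664.1, 2.1, 206.2]
tool_rot: [-1.579, -0.001, 1.511]
force: [-0.0, 0.8, -0.6]
width: 85.1
```

Run:
```python
from h import *
p,T=wshot("w14"); st=ctrl.read_state();print(T[:3,3],st["tool_rot"],st["force"],st["width"])
```

```text
[664.13681967   2.08517856 206.19429072] [-1.57497589e+00 -4.33310777e-04  1.51084446e+00] [-0.24285884 -0.17335986 -1.13811047] 84.88523670519189
```

View pics/w14.png

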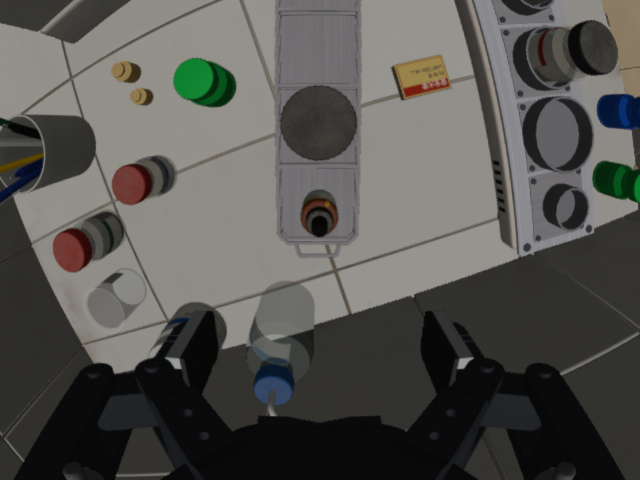

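Call:
apply_moves(
  motion=[
    [3,0,2.3,-0.03,8.5],
    [7,0,5.4,-0.08,8.5],
    [11,0,8.5,-0.12,8.5],
    [15,0,11.6,-0.17,8.5],
    [18.5,0,14.3,-0.22,8.5],
    [20.6,0,16,-0.248,8.5],
    [20.6,0,16,-0.248,8.5],
    [20.6,0,16,-0.248,8.5],
  ],
)

```text
clock: 23.15
eef_pos: [514.5, 216.1, 200.8]
tool_rot: [-1.57, 0.001, 1.758]
force: [-0.1, -0.6, 0.2]
width: 85.2
```

Run:
```python
from h import *
p,T=wshot("w15"); st=ctrl.read_state();print(T[:3,3],st["tool_rot"],st["force"],st["width"])
I=p["image"][:,:,::-1].copy()
overlay(lambda P:wproj(p,T,P),I); cv2.imwrite("pics/w15o.png",I)
```

```text
[514.48748943 216.12933119 200.83834564] [-1.57047141e+00  1.18663611e-03  1.75664394e+00] [-0.37155379 -0.05020726  0.36299683] 85.24237718686467
```

View pics/w15o.png

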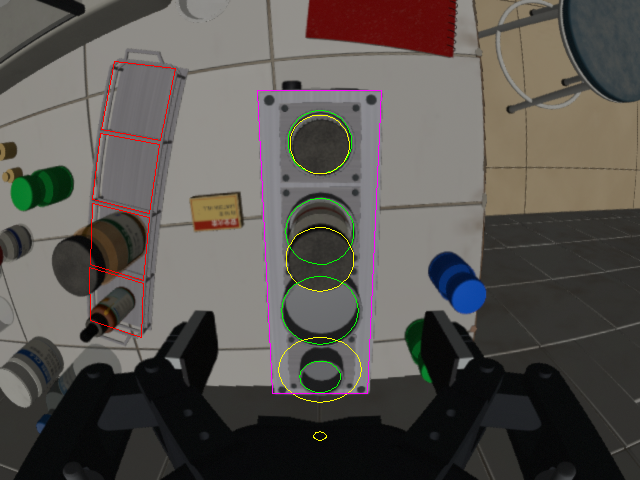

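Call:
apply_moves(
  motion=[
    [0.07,0,-0.2,0,8.5],
    [0.07,3.5,-0.2,0,8.5],
    [0.07,6,-0.2,0,8.5],
    [0.07,8,-0.2,0,8.5],
    [0.07,9,-0.2,0,8.5],
    [0.07,9,-0.2,0,8.5],
    [0.07,9,-0.2,0,7],
    [0.07,9,-0.2,0,5.8],
    [0.07,9,-0.2,0,5],
    [0.07,9,-0.2,0,4.5],
    [0.07,9,-0.2,0,4],
    [0.07,9,-0.2,0,3],
    [0.07,9,-0.2,0,3],
  ],
)

```text
clock: 24.82
eef_pos: [516.5, 218.6, 111.9]
tool_rot: [-1.572, -0.0, 1.759]
force: [-1.1, -0.3, 5.0]
width: 40.5
```

Run:
```python
from h import *
p,T=wshot("w16"); st=ctrl.read_state();print(T[:3,3],st["tool_rot"],st["force"],st["width"])
s=ctrl.get_image("scene");cv2.imwrite("pics/s16.png",np.hstack([cv2.resize(s["image"][120:300,190:360,::-1],None,fx=2.3,fy=2.3,interpolation=cv2.INTER_CUBIC),cv2.resize(p["image"][220:400,240:400,::-1],None,fx=2.3,fy=2.3,interpolation=cv2.INTER_CUBIC)]))
```

```text
[516.5026925  218.59554538 111.92357991] [-1.57204972e+00 -2.02242391e-04  1.75876643e+00] [-1.05653745 -0.25936206  5.8348547 ] 40.31275440434341
```

View pics/s16.png

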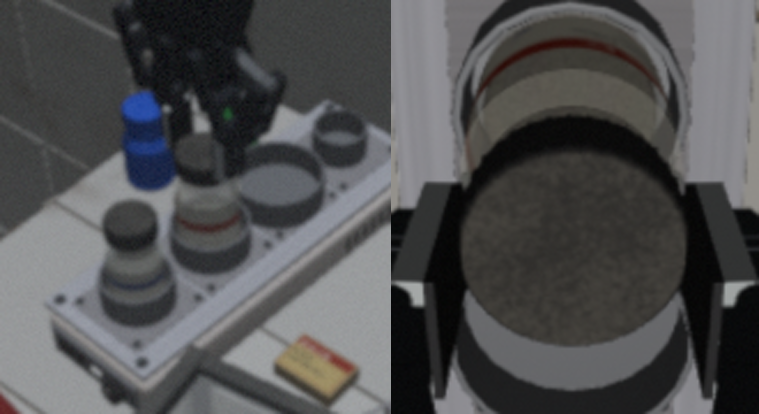

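Call:
apply_moves(
  motion=[
    [0,-0.5,0,0,3],
    [0,-2,0,0,3],
    [0,-4,0,0,3],
    [0,-6,0,0,3],
    [-2,-6,0.5,0,3],
    [-5,-6,1.2,0.05,3],
    [-8.5,-6,2.1,0.1,3],
    [-12,-6,3,0.15,3],
    [-15.5,-6,3.8,0.2,3],
    [-18.5,-6,4.6,0.23,3],
    [-19.8,-6,4.9,0.248,3],
    [-20.2,-6,5,0.248,3],
    [-20.2,-6,5,0.248,3],
  ],
)

```text
clock: 26.55
eef_pos: [504.6, 11.5, 171.0]
tool_rot: [-1.57, -0.001, 1.512]
force: [0.9, -0.0, -1.4]
width: 40.1
```

Run:
```python
from h import *
p,T=wshot("w17"); st=ctrl.read_state();print(T[:3,3],st["tool_rot"],st["force"],st["width"])
I=p["image"][:,:,::-1].copy()
overlay(lambda P:wproj(p,T,P),I); cv2.imwrite("pics/w17o.png",I)
s=ctrl.get_image("scene");cv2.imwrite("pics/s17.png",s["image"][:,:,::-1])
```

```text
[504.58875573  11.50159168 171.03961313] [-1.57057177e+00 -7.24705997e-04  1.51287391e+00] [-0.49075984  0.57344566 -1.12859707] 40.284105160600035
```

View pics/w17o.png

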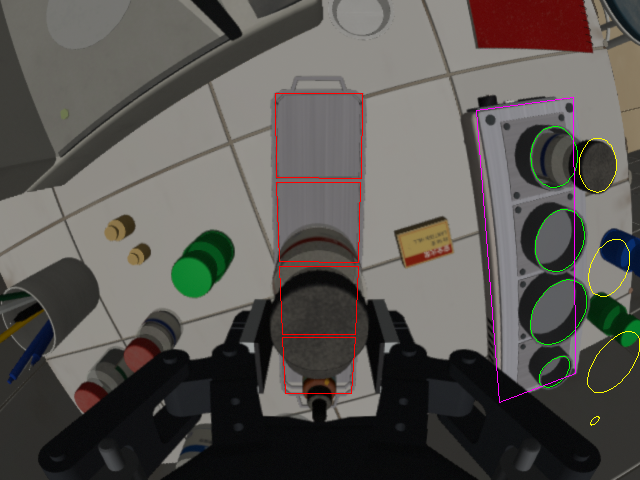

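View pics/s17.png

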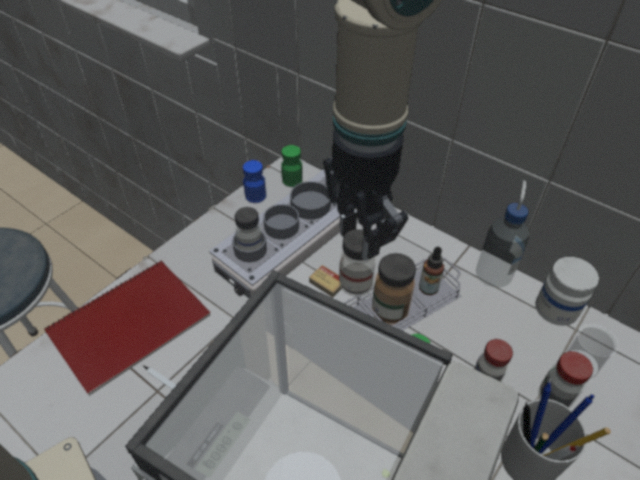

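Call:
apply_moves(
  motion=[
    [0,1.5,-0.1,0,3],
    [0,4,-0.1,0,3],
    [0,6.5,-0.1,0,3],
    [0,8.8,-0.1,0,3],
    [0,10.2,-0.1,0,3],
    [0,11,-0.1,0,3],
    [0,11.4,-0.1,0,3],
    [0,11.5,-0.1,0,3],
    [0,11.5,-0.1,0,3],
  ],
)

```text
clock: 27.78
eef_pos: [506.1, 10.7, 56.6]
tool_rot: [-1.572, -0.0, 1.511]
force: [0.1, -0.4, 0.0]
width: 40.2
```

Run:
```python
from h import *
p,T=wshot("w18"); st=ctrl.read_state();print(T[:3,3],st["tool_rot"],st["force"],st["width"])
```

```text
[506.10220661  10.66371462  56.63160558] [-1.57179260e+00 -1.68762408e-04  1.51094191e+00] [-0.03192091 -0.51405708 -0.28990353] 40.212741781983354
```

View pics/w18.png

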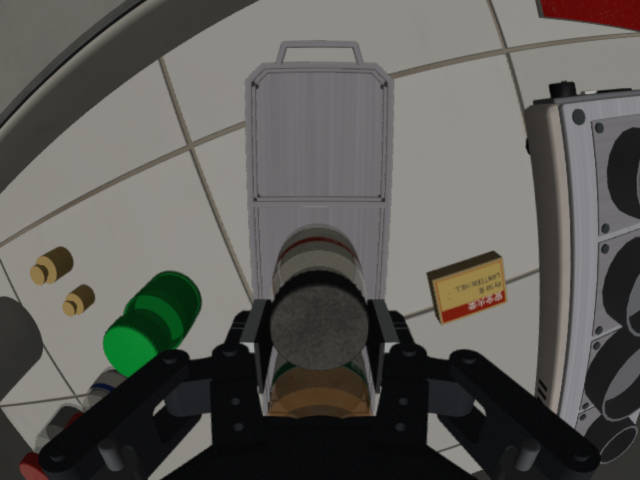

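Call:
apply_moves(
  motion=[
    [0,0.15,0,0,3],
    [0,0.3,0,0,3],
    [0,0.4,0,0,3],
    [0,0.45,0,0,3],
    [0,0.45,0,0,3],
  ],
)

```text
clock: 28.45
eef_pos: [506.5, 10.6, 52.9]
tool_rot: [-1.573, -0.0, 1.511]
force: [-1.7, -0.4, 10.8]
width: 40.2
```

Contact at the expected height (52.9 mm). Releasing and retreating.

Call:
apply_moves(
  motion=[
    [0,-0.1,0,0,3.8],
    [0,-0.1,0,0,4.5],
    [0,-0.1,0,0,5.5],
    [0,-0.1,0,0,7],
    [0,-0.1,0,0,8.5],
    [0,-0.1,0,0,8.5],
    [0,-2,0,0,8.5],
    [0,-5,0,0,8.5],
    [0,-9,0,0,8.5],
    [0,-13,0,0,8.5],
    [0,-15,0,0,8.5],
    [0,-15,0,0,8.5],
  ],
)

```text
clock: 29.95
eef_pos: [506.7, 10.8, 203.1]
tool_rot: [-1.574, -0.001, 1.511]
force: [-0.6, 0.1, -0.0]
width: 85.1
```

Run:
```python
from h import *
p,T=wshot("w19"); st=ctrl.read_state();print(T[:3,3],st["tool_rot"],st["force"],st["width"])
```

```text
[506.7460099   10.75195531 203.08919254] [-1.57170377e+00 -2.63971887e-04  1.51103471e+00] [-0.73943077 -1.38360572 -0.46591274] 84.78007187986049
```

View pics/w19.png

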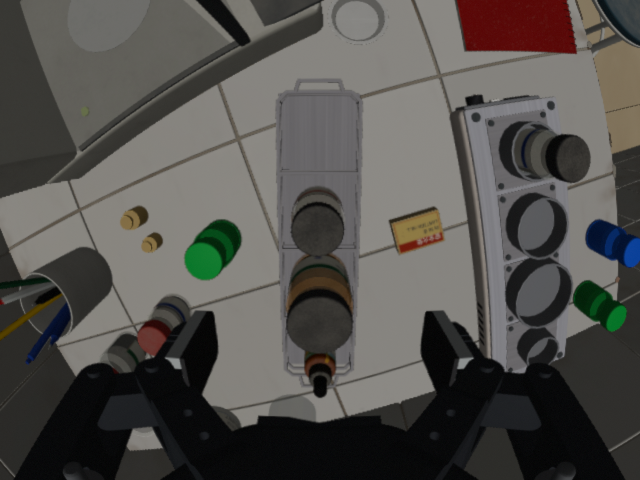

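Call:
apply_moves(
  motion=[
    [3,0,1.1,-0.03,8.5],
    [7,0,2.7,-0.08,8.5],
    [11,0,4.2,-0.13,8.5],
    [15,0,5.8,-0.18,8.5],
    [17.8,0,6.8,-0.22,8.5],
    [18.9,0,7.25,-0.248,8.5],
    [18.9,0,7.25,-0.248,8.5],
  ],
)

```text
clock: 30.88
eef_pos: [444.1, 203.3, 200.9]
tool_rot: [-1.569, 0.001, 1.76]
force: [-0.1, -1.6, -0.2]
width: 84.6
```

Run:
```python
from h import *
p,T=wshot("w20",["small_mid"]); st=ctrl.read_state();print(T[:3,3],st["tool_rot"],st["force"],st["width"])
I=p["image"][:,:,::-1].copy()
overlay(lambda P:wproj(p,T,P),I); cv2.imwrite("pics/w20o.png",I)
```

```text
small_mid [([533, -94, 35], 0.91), ([635, 361, 36], 0.82), ([448, 206, 98], 0.78)]
[444.11350536 203.34586246 200.90232242] [-1.57008370e+00  1.12065835e-03  1.75662370e+00] [-0.47606176 -0.32142853  0.21621419] 85.2901482610104
```

View pics/w20o.png

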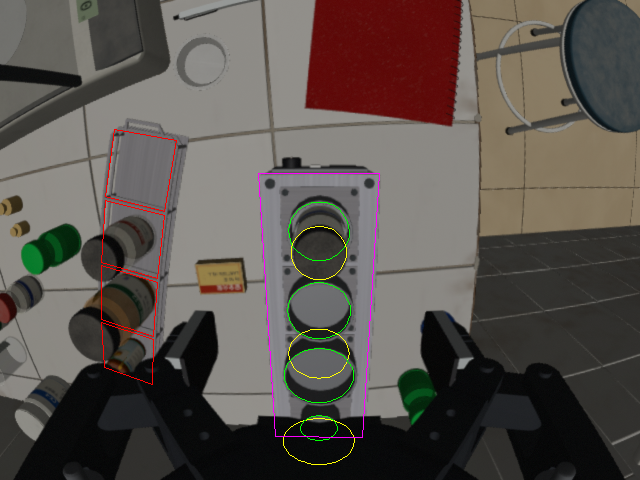

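Call:
apply_moves(
  motion=[
    [0.02,0,-0.2,0,8.5],
    [0.02,4,-0.2,0,8.5],
    [0.02,7,-0.2,0,8.5],
    [0.02,9,-0.2,0,8.5],
    [0.02,10.1,-0.2,0,8.5],
    [0.02,10.1,-0.2,0,8.5],
    [0.02,10.1,-0.2,0,7],
    [0.02,10.1,-0.2,0,5.6],
    [0.02,10.1,-0.2,0,4.6],
    [0.02,10.1,-0.2,0,4],
    [0.02,10.1,-0.2,0,3.4],
    [0.02,10.1,-0.2,0,2.5],
    [0.02,10.1,-0.2,0,2.5],
    [0.02,10.1,-0.2,0,2.5],
  ],
)

```text
clock: 32.72
eef_pos: [446.8, 204.4, 101.4]
tool_rot: [-1.572, -0.0, 1.759]
force: [-1.5, -0.3, 6.0]
width: 34.0
```

Run:
```python
from h import *
p,T=wshot("w21"); st=ctrl.read_state();print(T[:3,3],st["tool_rot"],st["force"],st["width"])
s=ctrl.get_image("scene");cv2.imwrite("pics/s21.png",np.hstack([cv2.resize(s["image"][120:300,190:360,::-1],None,fx=2.3,fy=2.3,interpolation=cv2.INTER_CUBIC),cv2.resize(p["image"][220:400,240:400,::-1],None,fx=2.3,fy=2.3,interpolation=cv2.INTER_CUBIC)]))
```

```text
[446.80769884 204.41166921 101.37960174] [-1.57165594e+00 -3.93365048e-04  1.75901532e+00] [-1.59280326 -0.95974584  6.16407144] 34.09913702544162
```

View pics/s21.png

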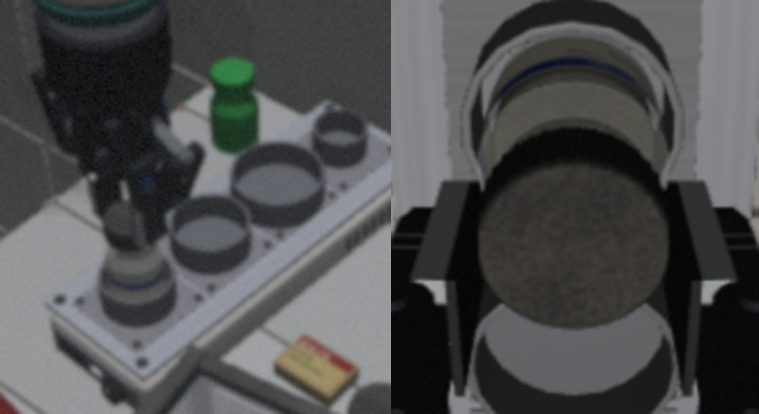

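Call:
apply_moves(
  motion=[
    [0,-0.5,0,0,2.5],
    [0,-2,0,0,2.5],
    [0,-4,0,0,2.5],
    [0,-6,0,0,2.5],
    [-2,-6,0.5,0,2.5],
    [-5,-6,1.3,0.05,2.5],
    [-8.5,-6,2.3,0.11,2.5],
    [-12,-6,3.3,0.17,2.5],
    [-15,-6,4.1,0.22,2.5],
    [-17,-6,4.7,0.248,2.5],
    [-18,-6,4.95,0.248,2.5],
    [-18,-6,4.95,0.248,2.5],
  ],
)

```text
clock: 34.33
eef_pos: [431.0, 17.2, 160.3]
tool_rot: [-1.57, 0.0, 1.51]
force: [-0.4, 0.2, -0.4]
width: 33.7
```

Run:
```python
from h import *
p,T=wshot("w22"); st=ctrl.read_state();print(T[:3,3],st["tool_rot"],st["force"],st["width"],st["qpos"])
I=p["image"][:,:,::-1].copy()
overlay(lambda P:wproj(p,T,P),I); cv2.imwrite("pics/w22o.png",I)
s=ctrl.get_image("scene");cv2.imwrite("pics/s22.png",s["image"][:,:,::-1])
s=ctrl.get_image("top");cv2.imwrite("pics/t22.png",s["image"][:,:,::-1])
```

```text
[431.00069738  17.23774079 160.31365931] [-1.57010694e+00 -1.66071013e-04  1.51095350e+00] [-0.08495905 -1.14040922 -1.70310011] 34.22493283813598 [-0.20507043  0.39192465  0.13210317  2.14509838 -0.08838011  0.61014402
  1.50060154]
```

View pics/w22o.png

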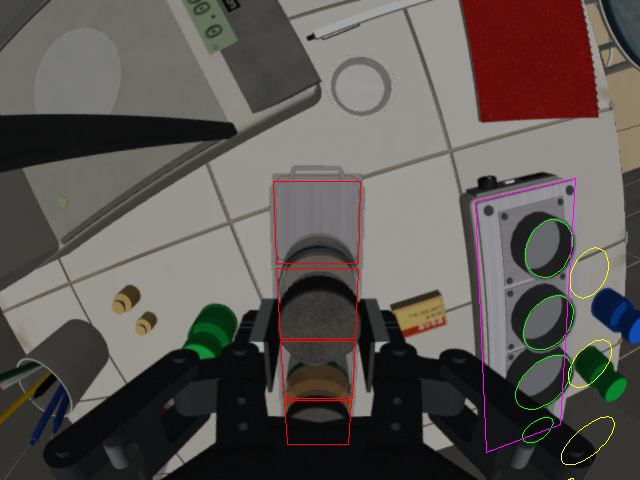

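View pics/s22.png

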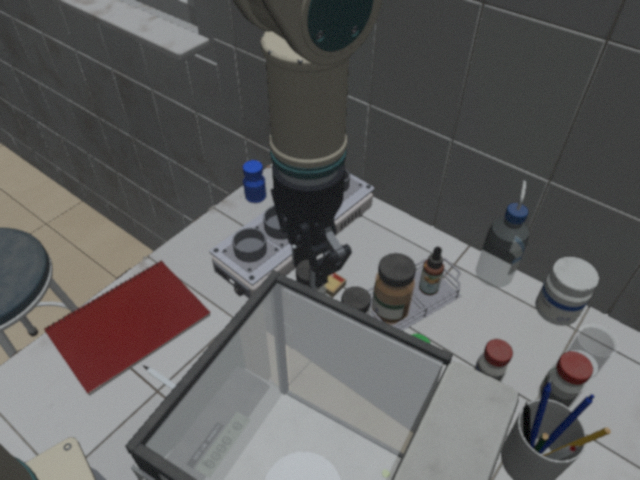

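View pics/t22.png

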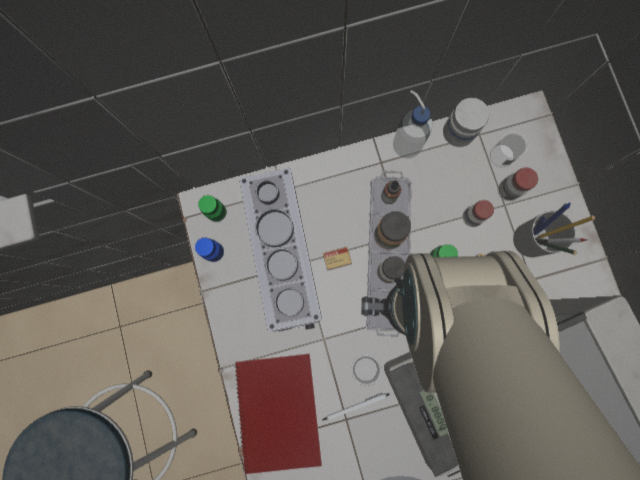

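Run:
```python
from h import *
import pickle
P=pickle.load(open("P.pkl","rb"));s,t=P["scene"],P["top"]
for z in (300,400,450,500,550,600): print(z,proj(s,(431,17,z))[0].round(),proj(t,(431,17,z))[0].round())
# forearm axis height at given x: top view px of forearm near (480,420)
for z in (400,500,600,700): print(z,onz(t,(420,300),z).round(),onz(t,(550,300),z).round(),onz(t,(440,420),z).round())
```

```text
300 [310. 212.] [412. 308.]
400 [309. 138.] [428. 307.]
450 [308.  93.] [438. 306.]
500 [308.  40.] [451. 306.]
550 [307. -22.] [467. 305.]
600 [307. -95.] [489. 304.]
400 [439.  25. 400.] [ 437. -121.  400.] [308.   9. 400.]
500 [437.  45. 500.] [435. -73. 500.] [331.  32. 500.]
600 [434.  65. 600.] [433. -25. 600.] [353.  55. 600.]
700 [432.  85. 700.] [431.  22. 700.] [376.  78. 700.]
```

Call:
apply_moves(
  motion=[
    [0,1.5,0,0,2.5],
    [0,4,0,0,2.5],
    [0,6.5,0,0,2.5],
    [0,8.8,0,0,2.5],
    [0,10.2,0,0,2.5],
    [0,11,0,0,2.5],
    [0,11.3,0,0,2.5],
    [0,11.4,0,0,2.5],
    [0,11.4,0,0,2.5],
  ],
)

```text
clock: 35.6
eef_pos: [431.9, 18.2, 47.1]
tool_rot: [-1.572, -0.0, 1.511]
force: [-0.4, 0.0, -0.8]
width: 33.8
```

Run:
```python
from h import *
p,T=wshot("w23"); st=ctrl.read_state();print(T[:3,3],st["tool_rot"],st["force"],st["width"])
s=ctrl.get_image("scene");cv2.imwrite("pics/s23.png",s["image"][:,:,::-1])
```

```text
[431.89158645  18.22986699  47.06035737] [-1.57170484e+00 -1.83179427e-04  1.51097780e+00] [-0.66031755  0.09658363 -1.79587837] 34.328864942083925
```

View pics/w23.png

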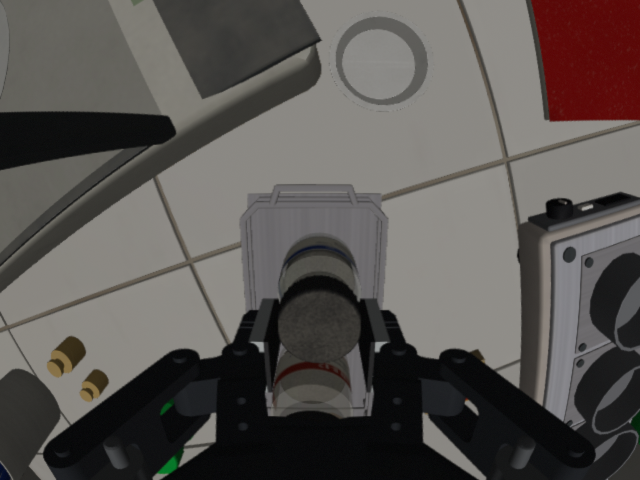

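View pics/s23.png

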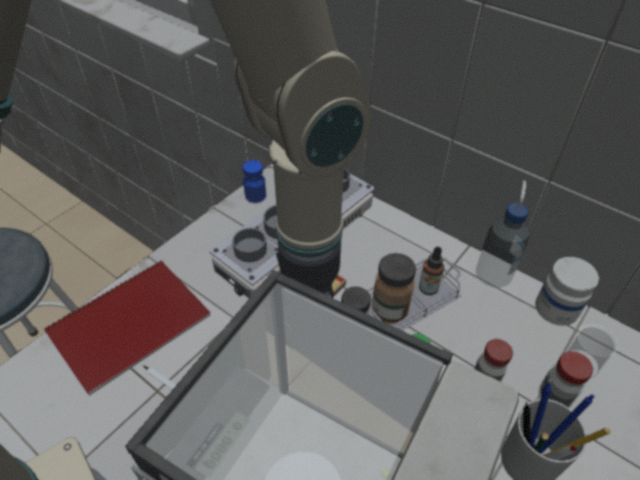

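Call:
apply_moves(
  motion=[
    [0,0.15,0,0,2.5],
    [0,0.3,0,0,2.5],
    [0,0.4,0,0,2.5],
    [0,0.5,0,0,2.5],
    [0,0.55,0,0,2.5],
    [0,0.55,0,0,2.5],
  ],
)

```text
clock: 36.45
eef_pos: [431.9, 18.1, 42.3]
tool_rot: [-1.572, -0.0, 1.511]
force: [-1.9, -0.5, 15.8]
width: 34.0
```

Call:
apply_moves(
  motion=[
    [0,-0.1,0,0,3.2],
    [0,-0.1,0,0,4],
    [0,-0.1,0,0,5.2],
    [0,-0.1,0,0,7],
    [0,-0.1,0,0,8.5],
    [0,-0.1,0,0,8.5],
    [0,-2,0,0,8.5],
    [0,-5,0,0,8.5],
    [0,-9,0,0,8.5],
    [0,-13,0,0,8.5],
    [0,-16,0,0,8.5],
    [5,-18,0,0,8.5],
    [10,-18,3,0,8.5],
    [15,-18,3,0,8.5],
    [20,-18,3,0,8.5],
    [20,-18,3,0,8.5],
  ],
)

```text
clock: 38.45
eef_pos: [413.1, 224.0, 221.0]
tool_rot: [-1.571, -0.002, 1.518]
force: [-0.2, -1.0, -0.2]
width: 84.8
```

Run:
```python
from h import *
import pickle
p,T=wshot("w24"); st=ctrl.read_state();print(T[:3,3],st["tool_rot"],st["force"],st["width"])
P={n:ctrl.get_image(n) for n in("scene","top")}
for n in P:
  for q in ["small_mid","medium_mid","large_mid","dropper_mid"]:
    print(n,q,[(np.round((np.array([[np.cos(RK[2]),np.sin(RK[2])],[-np.sin(RK[2]),np.cos(RK[2])]])@(np.array(d["location"][:2])-RK[:2]))).tolist(),round(d["location"][2]),round(d["confidence"],2)) for d in ctrl.mark_of(P[n],q)][:4])
I=P["top"]["image"][:,:,::-1];J=P["scene"]["image"][:,:,::-1]
cv2.imwrite("pics/f24.png",np.hstack([cv2.resize(I[160:345,300:480],None,fx=2.3,fy=2.3),cv2.resize(J[200:360,300:460],None,fx=2.3,fy=425.5/160)[:int(185*2.3)]]) if False else cv2.resize(I[160:345,300:480],None,fx=3,fy=3))
cv2.imwrite("pics/g24.png",cv2.resize(J[200:360,280:500],None,fx=3,fy=3))
```

```text
[413.05151    223.97375989 221.03996306] [-1.57017639e+00  1.26949870e-04  1.51478370e+00] [-0.16298809 -0.27781116 -0.04483086] 84.90778646969952
scene small_mid [([-13.0, 358.0], 42, 0.93), ([69.0, 359.0], 40, 0.59)]
scene medium_mid [([-38.0, -1.0], 51, 0.57)]
scene large_mid [([36.0, -4.0], 60, 0.76)]
scene dropper_mid [([122.0, 1.0], 57, 0.88)]
top small_mid [([-109.0, -1.0], 43, 0.73), ([-10.0, 356.0], 33, 0.61)]
top medium_mid [([-34.0, -2.0], 47, 0.64)]
top large_mid [([36.0, -1.0], 57, 0.56)]
top dropper_mid [([121.0, 4.0], 50, 0.59)]
```

View pics/f24.png

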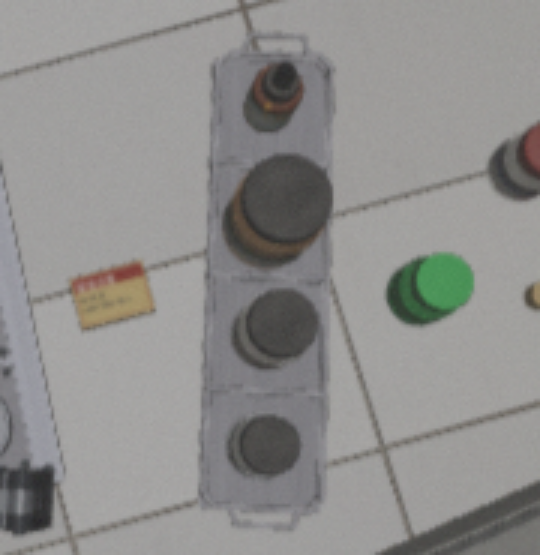

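View pics/g24.png

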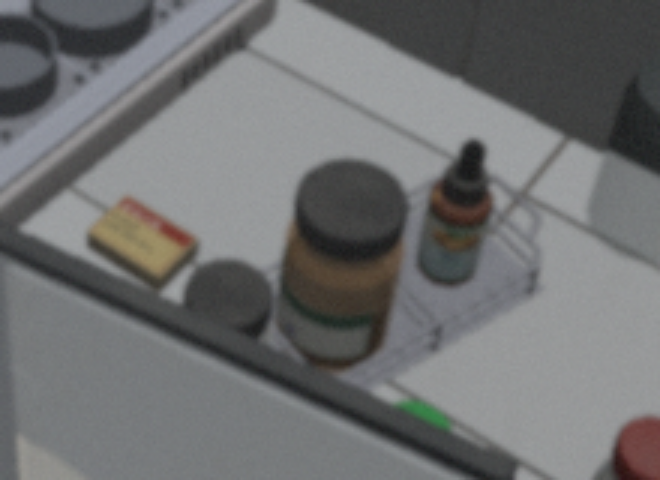

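View pics/w24.png

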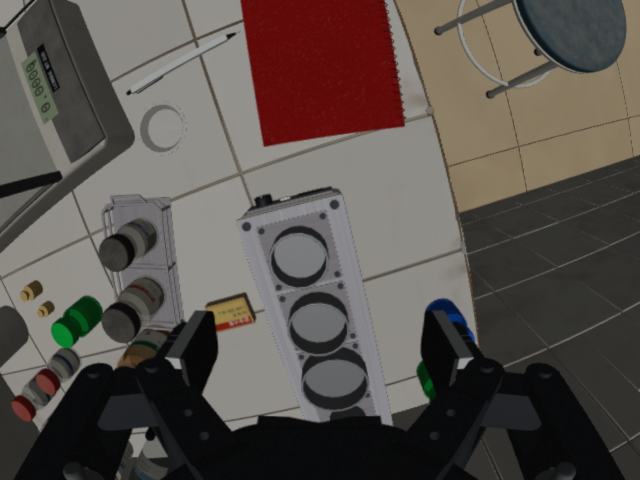

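Run:
```python
from cell import ctrl
print(ctrl.finish_job()); print(ctrl.read_state()["clock"])
```

```text
the job is handed in; nothing more can be done
None
the job is handed in; nothing more can be done
```

I moved all four bottles from the shaker into the wire rack in the same order (small, medium, large, dropper, nearest you to the far end) and handed the job in at about 39 s. No verdict was reported.

**How each was set down:** I lowered each bottle until contact showed at the expected floor height, with 8 to 16 N on the wrist, then opened the fingers and lifted clear.

**Last checks:** The top picture shows all four bottles upright and in their places. The side camera confirms this only for the large bottle and the dropper, because the balance hides most of the front two. In the table, x is along the row in the rack's frame and y is across it. The large, medium and dropper rows are the two cameras' averages.

| Bottle | x found (mm) | x of place centre (mm) | y found (mm) |
|---|---|---|---|
| small | -109 | -114 | -1 |
| medium | -36 | -38 | -1.5 |
| large | 36 | 38 | -2.5 |
| dropper | 121.5 | 114 | 2.5 |

**What disagreed or was weaker:**
- **Small bottle:** the side camera could not see it and reported only the blue and green look-alikes, so its row rests on one top-view reading (confidence 0.73).
- **Grip height:** the fingers closed higher on the bottles than I had planned. They held the medium and small bottles by the cap, the dropper by its collar, and the large one at or just below the cap. The grip widths stayed steady throughout.
- **Rack position:** my first estimates of where the rack stood differed by about 3 mm. I used a closer wrist-camera fit instead.

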